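# Boil the kettle, time it and lay out the tea cups

### The arm

A 7-joint arm with a two-finger parallel gripper is mounted at the origin on the work surface. World frame = base frame: x ahead of the robot, y to its left, z up, the work surface at z = 0. Lengths are in m, angles in rad, forces in N, time in s.
With the tool pointing down it reaches from about 0.4 to 0.875 m from the base axis. Payload 19.3 kg.
Tool frame: the origin (TCP) lies between the finger pads; the fingertips stand 17 mm ahead of it and the grasp point (between the pads) lies 2 mm behind it; z points along the fingers, y is the line along which they close (so a half turn about z gives the same grasp; the last joint's range is limited). The gripper opens to 85 mm and grips with 20 to 120 N. Pads are 22 mm wide; open, the fingers measure 114 mm over their backs; the gripper's body (76 mm by 85 mm) begins 54 mm behind the grasp point. The pads swing forward as they close: fully open they stand 13 mm farther back than shut.
Start: joints at [-1.19, 0.521, -0.036, 1.599, 0.021, 1.021, -0.113], TCP at [0.272, 0.563, 0.248] pointing down, gripper open.
Joint ranges: [-2.91, 2.91], [-0.3, 2.13], [-1.5, 1.42], [0.17, 2.43], [-1.26, 4.41], [0.16, 1.93], [-2.52, 2.52]. Speed limits (rad/s): [1.89, 1.89, 2.39, 2.39, 3.01, 3.01, 3.01].

### API

Orientations are given as [roll, pitch, yaw] about the fixed x, y, z axes, in that order (R = Rz(yaw) Ry(pitch) Rx(roll)).
In Python, from workcell import bot gives the robot as it stands.
- The arm moves only by the shell command python3 -m inch 'ROWS' [FORCE]. ROWS is JSON, a list of rows, each a list of 7 numbers: the shift along the tool's x, y, z in units of 200 mm (1.0 is 200 mm), then the turn, a rotation vector about the tool's x, y, z in units of 90 degrees (1.0 is 90 degrees), then the opening, from 0 (shut) to 1 (fully open). In form: [[x, y, z, rx, ry, rz, grip], ...]. A call has 1 to 20 rows; each row is the pose to reach, as a shift and turn from the pose commanded when the call began, along the tool's axes at that moment; what a row does not reach only later rows make up. A row lasts 1/8 s, in which the tool goes at most 62.5 mm and 10.7 degrees, less where a joint would pass 70% of its speed; a pose out of reach is approached as far as the arm can. A call with a number of a shift or a turn outside -1 to 1 is refused whole. A call with a gripper value outside its range is refused whole. The fingers move at their own pace and stop on an object; FORCE is the grip in N (left out, the last holds). Time passes only in rows, so rows that repeat a pose let the fingers close. It gives the time, the measured TCP pose, the force, the opening and the grip force at its end, in the units of the state.
- bot.observe(): the state, without advancing time (a new reading comes with each control period).
- bot.grab_frame(name): name is "scene" or "top" or "wrist"; returns a dict with "img" (420x560x3 uint8, red, green, blue), "z_map" (420x560 float32, m along the optical axis (not along the pixel's ray), 0 where there is no reading), "vfov" (degrees; the focal length in pixels is half the picture's height over the tangent of half this angle, whatever the lens; pixels are square), "cx", "cy" (the principal point, pixels), "rvec" (rotation vector, rad) and "tvec" (3), from world to camera coordinates, as OpenCV has them. Camera axes: x right, y down, z forward; pixel columns grow to the right and rows downward; lengths in m; the calibration is good to about 2 mm. A picture is of the moment at which its call begins.
- bot.job_done(): hands the job in; it is judged then, once.
The state is a dict: "clock": time; "qpos": joint angles; "qd": joint speeds; "joint_efforts": joint torques, N m; "position": TCP position; "tool_rot": TCP orientation; "force": force on the tool from outside, world axes, zero at the start; "moment": the same for the moment, N m; "grip_width": finger opening in m; "finger_force": force on a finger pad.
Only numpy, scipy, OpenCV 4.12 (cv2) and the standard library are available. Lean on these libraries where they do the work, as an engineer would, in place of code of your own. Each camera call takes 0.05 s, during which the arm holds its last target. There are 200 camera calls.

### The job

Slide the kettle along the hob, without lifting it, from the white keep-warm ring to the middle of the red boil ring, then with it there pull the timer's blue tab out level with the red marker, hold it there for a second and let it spring home. Stand every cup upright on the grey tray, each on its own, with its foot wholly on the tray, and after the timer has been set slide the kettle back, again without lifting, to the middle of the white ring. Leave the other tableware alone.

Things in the scene. Friction and masses are not known exactly. Their poses are not given: they have to be found in the camera images.
- kettle: squat terracotta kettle, 124 mm across, 107 mm tall to its ball knob, lid fixed, about 0.65 kg, loose on the hob. Origin: centre of its flat foot (92 mm across); z up. A straight level dark-wood handle points along its own -x; a short spout along +x, its tip 95 mm from the axis, 85 mm high
- kettle_grip (a point): middle of the kettle's handle, 100 mm from the kettle's axis along its own -x and 55 mm above its foot; the handle is 22 mm wide and 22 mm high and runs from 62 to 140 mm from the axis; pinch it across from above here
- hob: fixed black-topped hob, 150 mm (own x) by 300 mm (own y), flat top 30 mm above the table. Origin: centre of its underside
- warm_mark: white ring 136 mm across with a white centre spot, flush in the hob's top: the keep-warm position. Origin: ring's centre on the hob's top. The two rings' centres are 150 mm apart; which is on which side varies
- boil_mark: red ring 136 mm across with a red centre spot, flush in the hob's top: the boil position. Origin: ring's centre on the hob's top
- timer: fixed white steeping timer, housing 130 mm (own x) by 58 mm (own y), 46 mm tall. Origin: centre of the housing's underside. Its sprung slide comes out of the face at own x = -65 mm, along own -x, above an aluminium scale rail 62 mm wide and 8 mm high that runs to x = -205 mm
- timer_slide (a joint): how far the timer's sprung slide is pulled out, 0 (home) to 0.095 m; the spring pulls it back with about 2 N at home, rising 0.45 N per cm, and it returns by itself when let go
- timer_tab (a point): point on the middle of the slide's upright blue grip tab, 50 mm above the table. The tab is 16 mm along the pull and 30 mm across it and stands from 12 to 64 mm above the table; its middle is 35 mm from the housing's face when home
- timer_marker: small red marker (6 mm along the pull, 22 mm across, 14 mm high) fixed on the scale rail beside the slide; 40 to 80 mm along the pull from the tab's home; origin: centre of its underside, 9 mm above the table, axes as the timer's. The tab is at the marker when its middle, measured along the timer's x, is level with this origin (it passes beside it)
- tray: fixed square slate-grey serving tray, a flat slab 220 by 220 mm, top 12 mm above the table, no rim. Origin: centre of its underside, axes along its sides
- cup0: open terracotta tea cup with a white inside floor, 62 mm tall, tapering from 62 mm across at the rim to 46 mm at the foot, about 0.12 kg, standing upright. Origin: centre of its foot's underside, z up. There are three or four cups; an absent one reads None
- cup1: open terracotta tea cup with a white inside floor, 62 mm tall, tapering from 62 mm across at the rim to 46 mm at the foot, about 0.12 kg, standing upright. Origin: centre of its foot's underside, z up. There are three or four cups; an absent one reads None
- cup2: open terracotta tea cup with a white inside floor, 62 mm tall, tapering from 62 mm across at the rim to 46 mm at the foot, about 0.12 kg, standing upright. Origin: centre of its foot's underside, z up. There are three or four cups; an absent one reads None
- cup3: open terracotta tea cup with a white inside floor, 62 mm tall, tapering from 62 mm across at the rim to 46 mm at the foot, about 0.12 kg, standing upright. Origin: centre of its foot's underside, z up. There are three or four cups; an absent one reads None
- caddy: green tea tin, 56 mm across, 75 mm tall; a bystander, to be left where it is. Origin: on the table under its middle
- weight: brass paperweight, 66 mm across, 58 mm tall; a bystander, to be left where it is. Origin: on the table under its middle
- teapot: small terracotta teapot, 90 mm across, 69 mm tall, with spout and handle; a bystander, to be left where it is. Origin: on the table under its middle
- scoop: wooden scoop 160 mm long; a bystander, to be left where it is. Origin: on the table under its middle
- jar: white lidded jar, 80 mm across, 110 mm tall; a bystander, to be left where it is. Origin: on the table under its middle
- bowl: blue bowl, 110 mm across, 50 mm tall; a bystander, to be left where it is. Origin: on the table under its middle
There are look-alikes about, which are no part of the job. What is shaped like the cup1 but purple or turquoise is not meant.

How it is judged:
On the way, in this order (a step that is already met when the one before it is completed fails the run):
1. the kettle stands centred on the red boil ring (within 15 mm) (horizontal distance between kettle and boil_mark below 0.015 m and angle between kettle's own z axis and vertical below 0.1 rad), for 0.3 s.
2. with the kettle on the red ring, the timer's tab is pulled level with the red marker (within 5 mm) and held there 0.5 s (all of step 1 and x of timer_tab in the frame of timer_marker between -0.005 and 0.005 m), for 0.5 s.
3. the kettle is back, centred on the white keep-warm ring (within 15 mm) (horizontal distance between kettle and warm_mark below 0.015 m and angle between kettle's own z axis and vertical below 0.1 rad), for 0.3 s.
At the end, for the whole second after the job is handed in: Every cup present stands upright (within 0.1 rad) and at rest directly on the tray, its centre within 100 mm of the tray's middle along each side; the kettle stands upright and at rest on the hob within 15 mm of the white ring's centre; the timer's slide is home (under 8 mm out) (all of step 3 and x of cup0 in the frame of tray between -0.1 and 0.1 m and y of cup0 in the frame of tray between -0.1 and 0.1 m and z of cup0 in the frame of tray between 0.007 and 0.018 m and angle between each of cup0, cup1, cup2, cup3's own z axis and vertical below 0.1 rad and linear speed of each of cup0, cup1, cup2, cup3 below 0.02 m/s and x of cup1 in the frame of tray between -0.1 and 0.1 m and y of cup1 in the frame of tray between -0.1 and 0.1 m and z of cup1 in the frame of tray between 0.007 and 0.018 m and x of cup2 in the frame of tray between -0.1 and 0.1 m and y of cup2 in the frame of tray between -0.1 and 0.1 m and z of cup2 in the frame of tray between 0.007 and 0.018 m and x of cup3 in the frame of tray between -0.1 and 0.1 m and y of cup3 in the frame of tray between -0.1 and 0.1 m and z of cup3 in the frame of tray between 0.007 and 0.018 m and z of kettle in the frame of hob above 0.026 m and linear speed of kettle below 0.01 m/s and value of joint timer_slide below 0.008 m); the robot touches nothing.
It fails at once if the kettle is lifted more than 8 mm off the hob (z of kettle in the frame of hob above 0.038 m).
It fails at once if the kettle is tipped more than 0.25 rad (angle between kettle's own z axis and vertical above 0.25 rad).
It fails at once if a bystander is moved more than 40 mm (distance of any of caddy, weight, teapot, scoop, jar, bowl from where it was at the start of the episode above 0.04 m).
Of cup0, cup1, cup2, cup3 only 3 to 4 are there at a start; the rules pass over those that are not, and their reading is None.
At some moment in a run one of cup0, cup1, cup2, cup3 may be knocked a few centimetres aside while the robot is not near it.
Once in a run the grip may slacken for a moment while it holds something.
It also fails if it takes over 210 s, if anything falls off the work surface, if the arm or the gripper's body presses on something with over 40 N, if the wrist force passes 120 N, or if a joint passes its speed limit or range.

## Working session

There is one attempt and no reset: what is moved stays moved. The work goes in short steps, Python scripts to look and compute and a shell command to move; the robot and the scene stay as the last step left them, time stands still between calls to the robot, and variables do not carry over. Pictures are saved under pics/ and viewed, at most 14 in all, crops included, and the job is handed in when it is done.

```bash
ls; mkdir -p pics; cat > h.py <<'E'
import numpy as np, cv2, json
from workcell import bot
from scipy.spatial.transform import Rotation as R
def cam(n):
    f=bot.grab_frame(n); h=f["img"].shape[0]
    f["f"]=h/2/np.tan(np.radians(f["vfov"])/2); f["Rm"]=cv2.Rodrigues(np.array(f["rvec"],float))[0]; f["t"]=np.array(f["tvec"],float).ravel()
    return f
def pts(f):
    "world point per pixel from depth"
    z=f["z_map"]; v,u=np.mgrid[:z.shape[0],:z.shape[1]]
    P=np.stack([(u-f["cx"])/f["f"]*z,(v-f["cy"])/f["f"]*z,z],-1)
    return (P-f["t"])@f["Rm"]
def ray(f,u,v,h):
    "pixel onto plane z=h"
    d=f["Rm"].T@np.array([(u-f["cx"])/f["f"],(v-f["cy"])/f["f"],1]); c=-f["Rm"].T@f["t"]
    return c+d*(h-c[2])/d[2]
def save(f,n): cv2.imwrite("pics/"+n,cv2.cvtColor(f["img"],cv2.COLOR_RGB2BGR))
def st():
    o=bot.observe(); print({k:np.round(o[k],3).tolist() for k in ("clock","position","tool_rot","force","grip_width","finger_force","qpos")})
    return o
E
python3 - <<'E'
from h import *
st()
for n in("top","scene"):
    f=cam(n); save(f,n+"0.png"); np.savez(n+"0.npz",**f); print(n,f["vfov"],f["cx"],f["cy"],-f["Rm"].T@f["t"])
E
```

```text
pics
{'clock': 0.0, 'position': [0.272, 0.562, 0.248], 'tool_rot': [-3.14, 0.0, 2.691], 'force': [0.381, 0.055, -0.638], 'grip_width': 0.085, 'finger_force': 0.0, 'qpos': [-1.19, 0.522, -0.036, 1.6, 0.021, 1.021, -0.113]}
top 56.13935363543133 279.2994390199807 213.2513432112801 [ 0.30005037 -0.07531917  1.26331371]
scene 53.8973703677093 278.53251416716614 212.8612813737143 [0.96015984 0.6691144  0.94170237]
```

View pics/top0.png

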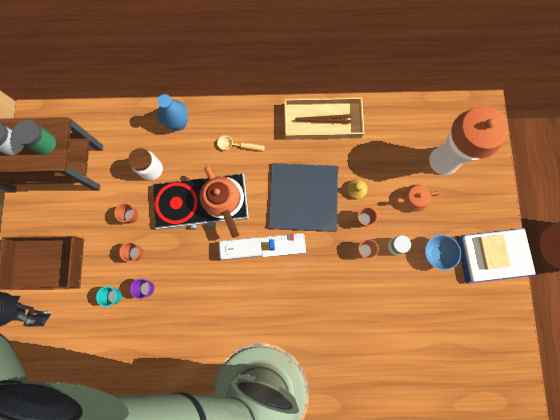

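View pics/scene0.png

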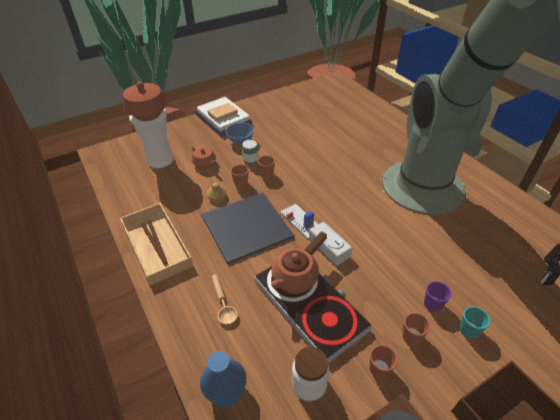

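Top view: hob with the red ring at (177,203), kettle on the white ring at (221,196) with its handle toward (232,225). The timer is at (262,246), blue tab (271,244), red marker (291,238). The tray is at (304,197). Cup candidates: terracotta at (126,213), (131,253), (367,217) and (368,249). Look-alikes are purple (142,289), turquoise (108,296) and the terracotta teapot (418,198).

```bash
cat > meas.py <<'E'
from h import *
f={n:dict(np.load(n+"0.npz")) for n in("top","scene")}
for n,g in f.items():
    P=pts(g); hsv=cv2.cvtColor(g["img"],cv2.COLOR_RGB2HSV); H,S,V=[hsv[...,i].astype(int) for i in range(3)]
    ok=(g["z_map"]>0)&(P[...,0]>.1)&(P[...,0]<.95)&(abs(P[...,1])<.9)
    print(n,"table z med",np.median(P[ok][:,2]))
    def comps(m,lab,amin=15):
        k,L,s,c=cv2.connectedComponentsWithStats(m.astype(np.uint8))
        for i in range(1,k):
            if s[i,4]>=amin:
                q=P[L==i]; z=np.percentile(q[:,2],[5,50,95])
                print(lab,"px",c[i].round(1),"n",s[i,4],"mean",q.mean(0).round(4),"bbmid",((np.percentile(q[:,:2],2,axis=0)+np.percentile(q[:,:2],98,axis=0))/2).round(4),"z5/50/95",z.round(3))
    z=P[...,2]
    red=ok&((H<6)|(H>175))&(S>200)&(V>150); comps(red,"red",4)
    comps(ok&(H>110)&(H<128)&(S>150)&(z>.02)&(V>80),"blue",4)
    comps(ok&(z>.05)&(z<.068),"z50-68",30)
    comps(ok&(z>.006)&(z<.02)&(S<120),"tray",1000)
    comps(ok&(z>.095)&(z<.112),"knob/jar",4)
    comps(ok&(z>.038)&(z<.05)&(S<60)&(V>120),"timer",10)
    for lab,m in(("tray",ok&(z>.006)&(z<.02)&(S<120)&(V<110)),("hob",ok&(z>.023)&(z<.036)&((V<70)|red))):
        k,L,s,c=cv2.connectedComponentsWithStats(m.astype(np.uint8)); i=1+s[1:,4].argmax()
        q=P[L==i][:,:2].astype(np.float32); r=cv2.minAreaRect(q*1000); print(lab,r)
E
python3 meas.py
```

```text
top table z med 0.000781061015100968
red px [171.1 204. ] n 320 mean [0.5797 0.2803 0.0295] bbmid [0.5835 0.2721] z5/50/95 [0.026 0.03  0.034]
red px [175.7 202.5] n 123 mean [0.5842 0.2655 0.0299] bbmid [0.5841 0.2658] z5/50/95 [0.025 0.03  0.034]
red px [292.  236.5] n 6 mean [ 0.4679 -0.1061  0.0231] bbmid [ 0.4679 -0.1061] z5/50/95 [0.022 0.023 0.024]
z50-68 px [176.8 120.5] n 120 mean [0.8514 0.2625 0.0619] bbmid [0.8679 0.2762] z5/50/95 [0.053 0.062 0.067]
z50-68 px [443.8 161.1] n 102 mean [ 0.6962 -0.5942  0.0593] bbmid [ 0.7083 -0.6108] z5/50/95 [0.051 0.059 0.067]
z50-68 px [151.4 169.8] n 58 mean [0.6857 0.3389 0.0594] bbmid [0.6959 0.349 ] z5/50/95 [0.051 0.06  0.067]
z50-68 px [358.7 186. ] n 42 mean [ 0.6208 -0.32    0.0546] bbmid [ 0.621  -0.3197] z5/50/95 [0.05  0.055 0.058]
z50-68 px [419.1 195.9] n 310 mean [ 0.5852 -0.508   0.0539] bbmid [ 0.585  -0.5089] z5/50/95 [0.05  0.053 0.059]
z50-68 px [123.9 212.1] n 112 mean [0.5496 0.4193 0.0588] bbmid [0.5496 0.4179] z5/50/95 [0.052 0.059 0.065]
z50-68 px [368.5 215.6] n 100 mean [ 0.5242 -0.3441  0.0592] bbmid [ 0.5229
[... 6905 characters left out ...]
4] bbmid [0.8804 0.2887] z5/50/95 [0.096 0.103 0.111]
timer px [221.6 110.5] n 397 mean [ 0.4022 -0.7477  0.0407] bbmid [ 0.4024 -0.7445] z5/50/95 [0.038 0.041 0.044]
timer px [154.7 156.2] n 50 mean [ 0.7411 -0.5863  0.0446] bbmid [ 0.7375 -0.5963] z5/50/95 [0.039 0.044 0.05 ]
timer px [330.7 238.9] n 467 mean [0.4368 0.0624 0.0467] bbmid [0.4368 0.0589] z5/50/95 [0.043 0.047 0.05 ]
timer px [306.8 392.5] n 13 mean [0.7362 0.3907 0.0442] bbmid [0.7358 0.3908] z5/50/95 [0.039 0.045 0.049]
tray ((604.466796875, -145.9525604248047), (225.6771697998047, 219.7783660888672), 86.7874526977539)
hob ((586.9277954101562, 265.7781677246094), (110.56739807128906, 109.18630981445312), 56.14915466308594)
```

```bash
cat > plan.py <<'E'
import sys; from h import *
# plan.py x y z yaw(deg) [from x y z yaw]: shift/turn in move units, split in equal legs
a=[float(v) for v in sys.argv[1:]]
if len(a)==8: p,yw=np.array(a[4:7]),np.radians(a[7])
else: o=bot.observe(); p=np.array(o["position"]); M=R.from_euler("xyz",o["tool_rot"]).as_matrix(); yw=np.arctan2(M[1,0],M[0,0])
T=np.array(a[:3]); dy=(np.radians(a[3])-yw+np.pi)%(2*np.pi)-np.pi
for n in range(1,6):
    legs=[(R.from_euler("xyz",[np.pi,0,yw+dy*k/n]).as_matrix().T@((T-p)/n)/.2) for k in range(n)]
    if np.abs(legs).max()<=1 and abs(dy/n)<=np.pi/2: break
print("from",p.round(3),np.degrees(yw).round(1))
for l in legs: print(l.round(3).tolist(),"rz",round(-dy/n/(np.pi/2),3),"rows>=",int(np.ceil(max(np.linalg.norm(l)*200/62.5,np.degrees(abs(dy/n))/10.7))))
E
python3 plan.py 0.46 0.16 0.33 22
```

```text
from [0.272 0.562 0.248] 154.2
[-0.861, -0.701, -0.206] rz 0.734 rows>= 7
[-0.99, 0.503, -0.206] rz 0.734 rows>= 7
```

```bash

python3 -m inch '[[-0.86,-0.7,-0.2,0,0,0.734,1],[-0.86,-0.7,-0.2,0,0,0.734,1],[-0.86,-0.7,-0.2,0,0,0.734,1],[-0.86,-0.7,-0.2,0,0,0.734,1],[-0.86,-0.7,-0.2,0,0,0.734,1],[-0.86,-0.7,-0.2,0,0,0.734,1],[-0.86,-0.7,-0.2,0,0,0.734,1],[-0.86,-0.7,-0.2,0,0,0.734,1]]' 40
python3 -m inch '[[-0.99,0.5,-0.2,0,0,0.734,1],[-0.99,0.5,-0.2,0,0,0.734,1],[-0.99,0.5,-0.2,0,0,0.734,1],[-0.99,0.5,-0.2,0,0,0.734,1],[-0.99,0.5,-0.2,0,0,0.734,1],[-0.99,0.5,-0.2,0,0,0.734,1],[-0.99,0.5,-0.2,0,0,0.734,1],[-0.99,0.5,-0.2,0,0,0.734,1],[-0.99,0.5,-0.2,0,0,0.734,1],[-0.99,0.5,-0.2,0,0,0.734,1]]'
python3 - <<'E'
from h import *
st(); f=cam("wrist"); save(f,"w1.png"); np.savez("w1.npz",**f); print(f["vfov"],-f["Rm"].T@f["t"],f["Rm"][2])
E
```

```text
clock: 1.1
position: [0.366, 0.3617, 0.2882]
tool_rot: [-3.141, 0.0, 1.542]
force: [-0.5, 0.6, -0.8]
grip_width: 0.0856
finger_force: 0.0
clock: 2.35
position: [0.4595, 0.1604, 0.3283]
tool_rot: [-3.142, -0.0, 0.387]
force: [-0.6, 0.7, -0.0]
grip_width: 0.0853
finger_force: 0.0
{'clock': 2.35, 'position': [0.46, 0.16, 0.328], 'tool_rot': [-3.142, -0.0, 0.387], 'force': [-0.564, 0.723, -0.033], 'grip_width': 0.085, 'finger_force': 0.0, 'qpos': [-0.935, 0.24, 0.584, 1.871, -0.15, 1.074, -1.477]}
60.138379044561454 [0.52446024 0.18625204 0.45380768] [-0.25540528 -0.10352756 -0.96127529]
```

View pics/w1.png

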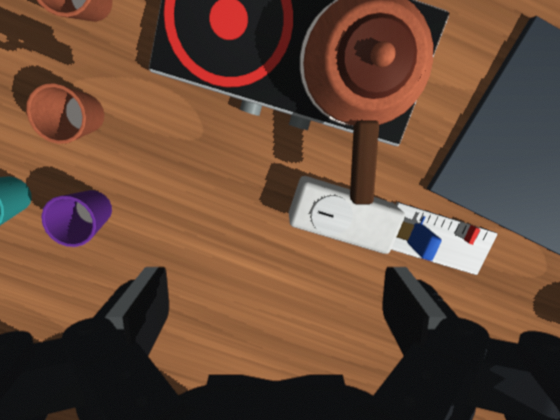

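The wrist view shows the red spot at (229,18), kettle knob (384,55), handle from (365,125) to (362,203), blue tab (425,242) and red marker (472,234). The terracotta cup is at (62,112), with purple at (75,217) not wanted.

```bash
python3 - <<'E'
from h import *
g=dict(np.load("w1.npz")); P=pts(g); hsv=cv2.cvtColor(g["img"],cv2.COLOR_RGB2HSV); H,S,V=[hsv[...,i].astype(int) for i in range(3)]
def best(m,box,h,lab):
    mm=np.zeros(m.shape,np.uint8); x0,y0,x1,y1=box; mm[y0:y1,x0:x1]=m[y0:y1,x0:x1]
    k,L,s,c=cv2.connectedComponentsWithStats(mm); i=1+s[1:,4].argmax(); q=P[L==i]
    print(lab,"px",c[i].round(1),"n",s[i,4],"ray",ray(g,*c[i],h)[:2].round(4),"depth",np.median(q,0).round(4)); return L==i
red=((H<6)|(H>174))&(S>180)&(V>130)
best(red,(195,0,262,50),.03,"redspot")
best(red,(450,215,495,255),.023,"marker")
best((H>105)&(H<128)&(S>130)&(P[...,2]>.058),(395,210,460,275),.064,"tabtop")
t=best((S<70)&(V>110)&(P[...,2]>.04)&(P[...,2]<.055),(280,165,420,265),.046,"timertop")
print(cv2.minAreaRect((P[t][:,:2]*1000).astype(np.float32)))
# kettle body: points of height 0.06-0.11 on rim silhouette; knob
k=best((P[...,2]>.128)&(P[...,2]<.145),(300,0,450,125),.135,"knob")
hd=best((P[...,2]>.088)&(P[...,2]<.102)&(V<110),(330,120,390,215),.096,"handle")
q=P[hd][:,:2]; e=cv2.fitLine(q.astype(np.float32),cv2.DIST_L2,0,.01,.01).ravel(); print("handle dir deg",np.degrees(np.arctan2(e[1],e[0])),"centre",q.mean(0),"extent",np.ptp((q-q.mean(0))@e[:2]))
# tray/hob edges
hb=((V<60)|red)&(P[...,2]>.022)&(P[...,2]<.038); hb[:,:150]=0; hb[:,450:]=0
ys,xs=np.nonzero(hb); 
# lower edge of hob: per column max row
c=[(x,ys[xs==x].max()) for x in range(170,300) if (xs==x).any()]
w=np.array([ray(g,x,y,.03)[:2] for x,y in c],np.float32); e=cv2.fitLine(w,cv2.DIST_HUBER,0,.01,.01).ravel(); print("hob front edge dir",np.degrees(np.arctan2(e[1],e[0])),w.mean(0))
E
```

```text
redspot px [228.3  18.7] n 1235 ray [0.5859 0.265 ] depth [0.5858 0.2647 0.0313]
marker px [473.5 235.5] n 56 ray [ 0.4706 -0.1057] depth [ 0.4705 -0.1057  0.0224]
tabtop px [430.  246.9] n 331 ray [ 0.4447 -0.0386] depth [ 0.4447 -0.0388  0.0632]
timertop px [346.9 218.3] n 4624 ray [0.436  0.0593] depth [0.4364 0.0602 0.0459]
((434.986083984375, 57.26770782470703), (57.360145568847656, 126.95082092285156), 5.141208648681641)
knob px [383.2  53.2] n 472 ray [0.5943 0.1199] depth [0.5944 0.1198 0.134 ]
handle px [364.6 161. ] n 1846 ray [0.5073 0.0841] depth [0.5075 0.0838 0.0954]
handle dir deg 22.249964 centre [0.50685452 0.08365109] extent 0.08324631487882103
hob front edge dir -84.20112 [0.51724184 0.2321545 ]
```

```bash
python3 plan.py 0.507 0.083 0.17 22.2; python3 plan.py 0.507 0.083 0.083 22.2 0.507 0.083 0.17 22.2; python3 plan.py 0.495 0.2275 0.083 22.2 0.507 0.083 0.083 22.2
```

```text
from [0.46  0.16  0.328] 22.1
[0.074, 0.448, 0.792] rz -0.001 rows>= 3
from [0.507 0.083 0.17 ] 22.2
[0.0, -0.0, 0.435] rz -0.0 rows>= 2
from [0.507 0.083 0.083] 22.2
[0.217, -0.692, -0.0] rz -0.0 rows>= 3
```

```bash

python3 -m inch '[[0.074,0.448,0,0,0,0,1],[0.074,0.448,0.3,0,0,0,1],[0.074,0.448,0.6,0,0,0,1],[0.074,0.448,0.79,0,0,0,1],[0.074,0.448,0.9,0,0,0,1],[0.074,0.448,1,0,0,0,1],[0.074,0.448,1,0,0,0,1]]' 40
python3 -m inch '[[0,0,0.1,0,0,0,1],[0,0,0.2,0,0,0,1],[0,0,0.227,0,0,0,1],[0,0,0.227,0,0,0,1],[0,0,0.227,0,0,0,1]]'
python3 -m inch '[[0,0,0,0,0,0,0.2],[0,0,0,0,0,0,0.15],[0,0,0,0,0,0,0.1],[0,0,0,0,0,0,0.1],[0,0,0,0,0,0,0.1],[0,0,0,0,0,0,0.1],[0,0,0,0,0,0,0.1],[0,0,0,0,0,0,0.1]]' 40
```

```text
clock: 3.28
position: [0.5063, 0.0826, 0.1274]
tool_rot: [-3.142, 0.002, 0.385]
force: [0.5, -0.1, 1.5]
grip_width: 0.0852
finger_force: 0.0
clock: 3.9
position: [0.5073, 0.083, 0.0838]
tool_rot: [3.142, -0.001, 0.385]
force: [-0.4, 0.1, 0.2]
grip_width: 0.0855
finger_force: 0.0
clock: 4.9
position: [0.5069, 0.0829, 0.083]
tool_rot: [-3.142, -0.0, 0.385]
force: [-1.6, 0.9, 5.0]
grip_width: 0.0212
finger_force: 42.9
```

```bash

python3 -m inch '[[0.02,-0.06,0,0,0,0,0],[0.04,-0.13,0,0,0,0,0],[0.065,-0.2,0,0,0,0,0],[0.085,-0.27,0,0,0,0,0],[0.11,-0.34,0,0,0,0,0],[0.13,-0.41,0,0,0,0,0],[0.15,-0.48,0,0,0,0,0],[0.17,-0.55,0,0,0,0,0],[0.195,-0.62,0,0,0,0,0],[0.21,-0.67,0,0,0,0,0],[0.217,-0.692,0,0,0,0,0],[0.217,-0.692,0,0,0,0,0],[0.217,-0.692,0,0,0,0,0]]' 60
cat > kt.py <<'E'
import sys; from h import *
n=sys.argv[1]; f=cam("top"); save(f,n+".png"); np.savez(n+".npz",**f); s=cam("scene"); save(s,n+"s.png"); st()
i=f["img"][140:280,100:320]; cv2.imwrite("pics/"+n+"c.png",cv2.cvtColor(cv2.resize(i,None,fx=3.5,fy=3.5,interpolation=cv2.INTER_CUBIC),cv2.COLOR_RGB2BGR))
E
python3 kt.py k1
```

```text
clock: 6.52
position: [0.4955, 0.2274, 0.083]
tool_rot: [3.141, -0.001, 0.385]
force: [2.7, -0.4, 2.3]
grip_width: 0.0214
finger_force: 60.5
{'clock': 6.625, 'position': [0.496, 0.227, 0.083], 'tool_rot': [3.141, -0.001, 0.385], 'force': [2.933, -0.597, 1.683], 'grip_width': 0.021, 'finger_force': 60.432, 'qpos': [-0.846, 0.688, 0.434, 1.951, -0.488, 0.606, -1.277]}
```

View pics/k1c.png

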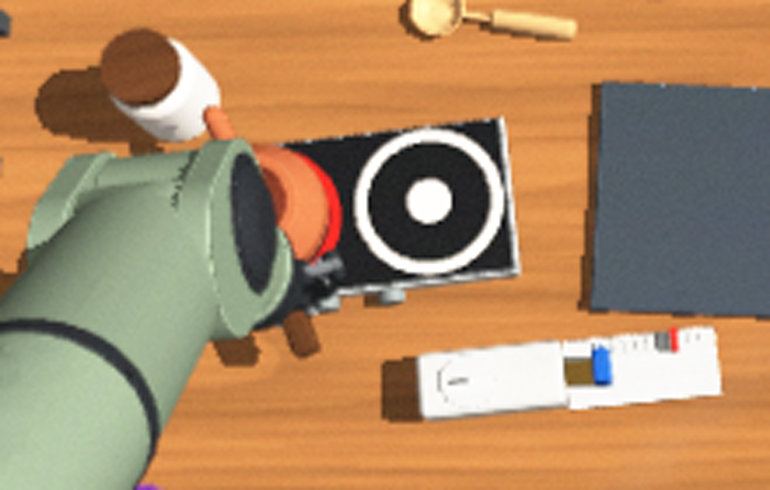

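Kettle is over the red ring; the white spot is visible at top-image pixel (223,197), and the tab and marker are clear. Release and check the kettle.

```bash

python3 -m inch '[[0,0,0,0,0,0,1],[0,0,0,0,0,0,1],[0,0,0,0,0,0,1],[0,0,0,0,0,0,1],[0,0,0,0,0,0,1],[0,0,-0.15,0,0,0,1],[0,0,-0.3,0,0,0,1],[-0.1,0.05,-0.6,0,0,0,1],[-0.15,0.1,-0.9,0,0,0,1],[-0.15,0.1,-1,0,0,0,1],[-0.15,0.1,-1,0,0,0,1],[-0.15,0.1,-1,0,0,0,1]]'
cat > ket.py <<'E'
import sys; from h import *
# kettle check from the wrist and top views: rings and spots, handle line, knob, body outline
n=sys.argv[1]; g=cam("wrist"); t=cam("top"); save(g,n+"w.png"); np.savez(n+"w.npz",**g); np.savez(n+"t.npz",**t); st()
for nm,g in(("wrist",g),("top",t)):
    P=pts(g); hsv=cv2.cvtColor(g["img"],cv2.COLOR_RGB2HSV); H,S,V=[hsv[...,i].astype(int) for i in range(3)]; X,Y,Z=P[...,0],P[...,1],P[...,2]
    hob=(g["z_map"]>0)&(abs(X-.59)<.085)&(Y>.03)&(Y<.35)
    red=hob&((H<6)|(H>174))&(S>180)&(V>130)&(Z<.04); wh=hob&(S<60)&(V>140)&(Z<.042)&(Z>.02)
    for lab,m in(("red",red),("white",wh)):
        k,L,s,c=cv2.connectedComponentsWithStats(m.astype(np.uint8))
        for i in range(1,k):
            if s[i,4]>30:
                v,u=np.nonzero(L==i); q=np.array([ray(g,a,b,.03)[:2] for a,b in zip(u,v)]); A=np.c_[2*q,np.ones(len(q))]; x=np.linalg.lstsq(A,(q**2).sum(1),rcond=None)[0]
                print(nm,lab,"px",c[i].round(0),s[i,4],"mean",q.mean(0).round(4),"circfit",x[:2].round(4),"r",np.sqrt(x[2]+x[:2]@x[:2]).round(4))
    near=(g["z_map"]>0)&(X>.42)&(X<.7)&(Y>.0)&(Y<.34)
    kn=near&(Z>.125)&(Z<.142)
    if kn.sum()>20: print(nm,"knob",kn.sum(),np.median(P[kn],0).round(4))
    hd=near&(Z>.088)&(Z<.102)&(V<115)&(X<.565)
    if hd.sum()>40:
        q=P[hd][:,:2]; e=cv2.fitLine(q.astype(np.float32),cv2.DIST_HUBER,0,.01,.01).ravel(); e*=np.sign(e[0]); c=q.mean(0); pr=(q-c)@e[:2]; a,b=np.percentile(pr,[1,99]); mid=e[2:]+((a+b)/2+(c-e[2:])@e[:2])*e[:2]
        print(nm,"handle yaw",np.degrees(np.arctan2(e[1],e[0])).round(1),"mid",mid.round(4),"len",(b-a).round(3),"axis est",(mid+.101*e[:2]).round(4))
E
python3 ket.py k2
```

```text
clock: 8.12
position: [0.4745, 0.1978, 0.2821]
tool_rot: [3.141, 0.001, 0.385]
force: [-0.1, 0.6, -0.2]
grip_width: 0.0852
finger_force: 0.0
{'clock': 8.225, 'position': [0.475, 0.198, 0.282], 'tool_rot': [3.141, 0.002, 0.385], 'force': [-0.223, 0.402, 0.884], 'grip_width': 0.085, 'finger_force': 0.0, 'qpos': [-1.005, 0.365, 0.651, 1.872, -0.261, 0.992, -1.427]}
wrist red px [291.  98.] 196 mean [0.5505 0.2112] circfit [0.5831 0.2589] r 0.0605
wrist red px [232. 108.] 35 mean [0.5192 0.2618] circfit [0.5188 0.2619] r 0.0039
wrist white px [400.  80.] 4628 mean [0.6047 0.1174] circfit [0.6011 0.1155] r 0.0632
wrist white px [400.  86.] 1417 mean [0.6014 0.1154] circfit [0.6013 0.1154] r 0.0145
wrist white px [337. 148.] 544 mean [0.522  0.1475] circfit [0.5418 0.1398] r 0.056
wrist knob 711 [0.5832 0.2618 0.134 ]
wrist handle yaw 50.5 mid [0.5162 0.2543] len 0.146 axis est [0.5804 0.3323]
top red px [193. 194.] 63 mean [0.6103 0.2102] circfit [0.597  0.2447] r 0.0428
top white px [224. 197.] 521 mean [0.6006 0.11  ] circfit [0.601  0.1132] r 0.0646
top white px [222. 197.] 134 mean [0.5992 0.1164] circfit [0.5991 0.1164] r 0.0151
top white px [222. 221.] 60 mean [0.5222 0.1149] circfit [0.5028 0.1059] r 0.0435
top handle yaw 25.3 mid [0.4845 0.2286] len 0.076 axis est [0.5759 0.2717]
```

View pics/k2w.png

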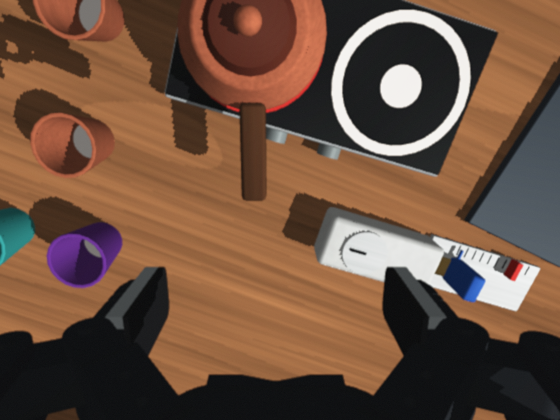

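The wrist view shows the kettle centred on the red ring (knob at (248,20)), the white spot at (401,86), tab at (465,279) and marker at (513,269). Next I measure the timer precisely.

```bash
python3 - <<'E'
from h import *
for n in("k2w","w1","k1"):
    g=dict(np.load(n+".npz")); P=pts(g); hsv=cv2.cvtColor(g["img"],cv2.COLOR_RGB2HSV); H,S,V=[hsv[...,i].astype(int) for i in range(3)]
    X,Y,Z=P[...,0],P[...,1],P[...,2]; near=(g["z_map"]>0)&(X>.38)&(X<.52)&(Y>-.2)&(Y<.15)
    th=np.radians(95.2); ex=np.array([np.cos(th),np.sin(th)]); ey=np.array([-ex[1],ex[0]])
    t=near&(S<70)&(V>100)&(Z>.04)&(Z<.052); r=cv2.minAreaRect((P[t][:,:2]*1000).astype(np.float32)); print(n,"housing",r)
    for lab,m,h in(("tab",near&(H>105)&(H<128)&(S>120)&(Z>.058),.064),("marker",near&((H<8)|(H>172))&(S>150)&(V>90)&(Z>.004),.023)):
        if m.sum()<3: continue
        v,u=np.nonzero(m); q=np.array([ray(g,a,b,h)[:2] for a,b in zip(u,v)]); d=P[m]
        for k,w in(("ray",q),("dep",d[:,:2])):
            a=np.percentile(w@ex,[3,97]); b=np.percentile(w@ey,[3,97]); print("  ",lab,k,m.sum(),"along x",a.round(4),"across",b.round(4),"mid xy",(a.mean()*ex+b.mean()*ey).round(4),"z",np.percentile(d[:,2],[5,50,95]).round(3))
E
```

```text
k2w housing ((437.29742431640625, 37.33526611328125), (57.25077438354492, 168.59251403808594), 4.953904628753662)
   tab ray 408 along x [-0.0865 -0.0703] across [-0.453  -0.4255] mid xy [ 0.4445 -0.0383] z [0.059 0.063 0.065]
   tab dep 408 along x [-0.0869 -0.0737] across [-0.4523 -0.4251] mid xy [ 0.4442 -0.0402] z [0.059 0.063 0.065]
   marker ray 91 along x [-0.1508 -0.1448] across [-0.4687 -0.4494] mid xy [ 0.4706 -0.1056] z [0.021 0.023 0.024]
   marker dep 91 along x [-0.1512 -0.146 ] across [-0.4686 -0.4494] mid xy [ 0.4706 -0.1064] z [0.021 0.023 0.024]
w1 housing ((436.8586730957031, 37.616432189941406), (57.431827545166016, 167.68377685546875), 4.935001850128174)
   tab ray 336 along x [-0.0868 -0.071 ] across [-0.4528 -0.4257] mid xy [ 0.4446 -0.0388] z [0.059 0.063 0.065]
   tab dep 336 along x [-0.087  -0.0735] across [-0.4523 -0.4255] mid xy [ 0.4444 -0.0402] z [0.059 0.063 0.065]
   marker ray 80 along x [-0.1511 -0.1447] across [-0.4687 -0.4495] mid xy [ 0.4706 -0.1057] z [0.021 0.022 0.024]
   marker dep 80 along x [-0.1512 -0.1461] across [-0.4684 -0.4495] mid xy [ 0.4706 -0.1064] z [0.021 0.022 0.024]
k1 housing ((432.06475830078125, 57.23440170288086), (57.48898696899414, 129.1514434814453), 4.820488452911377)
   tab ray 45 along x [-0.0878 -0.0745] across [-0.4474 -0.4206] mid xy [ 0.4396 -0.0415] z [0.06  0.063 0.067]
   tab dep 45 along x [-0.0878 -0.0744] across [-0.4474 -0.4211] mid xy [ 0.4398 -0.0414] z [0.06  0.063 0.067]
   marker ray 6 along x [-0.1489 -0.1472] across [-0.4639 -0.4489] mid xy [ 0.4679 -0.1061] z [0.019 0.022 0.027]
   marker dep 6 along x [-0.1491 -0.1473] across [-0.4644 -0.4491] mid xy [ 0.4683 -0.1062] z [0.019 0.022 0.027]
```

```bash
python3 plan.py 0.4445 -0.039 0.14 5.1; python3 plan.py 0.4445 -0.039 0.058 5.1 0.4445 -0.039 0.14 5.1
```

```text
from [0.475 0.198 0.282] 22.1
[-0.292, 0.52, 0.355] rz 0.094 rows>= 3
[-0.212, 0.557, 0.355] rz 0.094 rows>= 3
from [ 0.444 -0.039  0.14 ] 5.1
[0.0, -0.0, 0.41] rz -0.0 rows>= 2
```

```bash

python3 -m inch '[[-0.292,0.52,0.355,0,0,0.094,0.35],[-0.292,0.52,0.355,0,0,0.094,0.35],[-0.292,0.52,0.355,0,0,0.094,0.35],[-0.292,0.52,0.355,0,0,0.094,0.35]]' 40
python3 -m inch '[[-0.212,0.557,0.355,0,0,0.094,0.35],[-0.212,0.557,0.355,0,0,0.094,0.35],[-0.212,0.557,0.355,0,0,0.094,0.35],[-0.212,0.557,0.355,0,0,0.094,0.35],[-0.212,0.557,0.355,0,0,0.094,0.35],[-0.212,0.557,0.355,0,0,0.094,0.35],[-0.212,0.557,0.355,0,0,0.094,0.35]]'
python3 plan.py 0.4445 -0.039 0.09 5.1
python3 - <<'E'
from h import *
f=cam("wrist"); save(f,"t1.png")
E
```

```text
clock: 8.72
position: [0.4597, 0.0789, 0.2114]
tool_rot: [3.141, 0.001, 0.236]
force: [-0.1, 0.2, 0.8]
grip_width: 0.0302
finger_force: 0.0
clock: 9.6
position: [0.445, -0.0381, 0.1412]
tool_rot: [-3.141, -0.0, 0.091]
force: [-0.0, 0.7, 0.6]
grip_width: 0.03
finger_force: 0.0
from [ 0.445 -0.038  0.141] 5.2
[-0.003, 0.004, 0.256] rz 0.001 rows>= 1
```

View pics/t1.png

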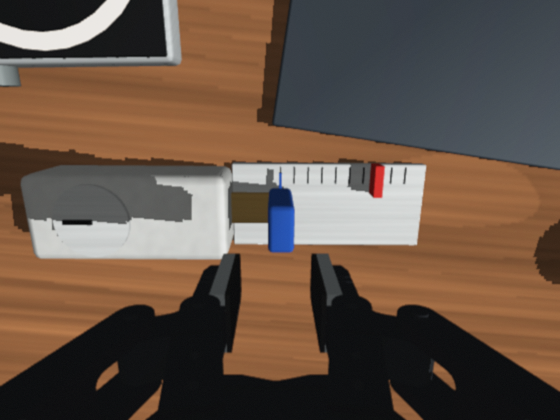

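Wrist view shows the tab at (282,220) between the fingers, and the marker at (376,181) beside its path. Descend, pinch and read.

```bash

python3 -m inch '[[-0.003,0.004,0.13,0,0,0,0.35],[-0.003,0.004,0.26,0,0,0,0.35],[-0.003,0.004,0.36,0,0,0,0.35],[-0.003,0.004,0.415,0,0,0,0.35],[-0.003,0.004,0.415,0,0,0,0.35],[-0.003,0.004,0.415,0,0,0,0.35]]' 40
python3 -m inch '[[0,0,0,0,0,0,0.2],[0,0,0,0,0,0,0.1],[0,0,0,0,0,0,0.1],[0,0,0,0,0,0,0.1],[0,0,0,0,0,0,0.1],[0,0,0,0,0,0,0.1]]' 40
python3 - <<'E'
from h import *
st(); f=cam("wrist"); save(f,"t2.png")
E
```

```text
clock: 10.4
position: [0.4446, -0.0397, 0.0585]
tool_rot: [3.142, -0.001, 0.09]
force: [0.0, 0.7, 0.6]
grip_width: 0.0302
finger_force: 0.0
clock: 11.15
position: [0.4448, -0.0411, 0.0587]
tool_rot: [3.14, -0.002, 0.088]
force: [-0.7, -10.8, 7.7]
grip_width: 0.0148
finger_force: 41.0
{'clock': 11.15, 'position': [0.445, -0.041, 0.059], 'tool_rot': [3.14, -0.002, 0.088], 'force': [-0.684, -10.793, 7.673], 'grip_width': 0.015, 'finger_force': 40.97, 'qpos': [-0.349, 0.636, 0.408, 2.208, -0.632, 0.408, -0.907]}
```

```bash

python3 -m inch '[[0,0.05,0,0,0,0,0],[0,0.1,0,0,0,0,0],[0,0.16,0,0,0,0,0],[0,0.22,0,0,0,0,0],[0,0.28,0,0,0,0,0],[0,0.33,0,0,0,0,0],[0,0.348,0,0,0,0,0],[0,0.348,0,0,0,0,0],[0,0.348,0,0,0,0,0]]' 50
python3 - <<'E'
from h import *
st(); f=cam("wrist"); save(f,"t3.png"); np.savez("t3.npz",**f)
g=f; P=pts(g); hsv=cv2.cvtColor(g["img"],cv2.COLOR_RGB2HSV); H,S,V=[hsv[...,i].astype(int) for i in range(3)]
X,Y,Z=P[...,0],P[...,1],P[...,2]; near=(X>.38)&(X<.52)&(Y>-.2)&(Y<.15)
th=np.radians(95.0); ex=np.array([np.cos(th),np.sin(th)]); ey=np.array([-ex[1],ex[0]])
for lab,m,h in(("tab",near&(H>105)&(H<128)&(S>120)&(Z>.058),.064),("marker",near&((H<8)|(H>172))&(S>150)&(V>90)&(Z>.017),.023)):
    v,u=np.nonzero(m); q=np.array([ray(g,a,b,h)[:2] for a,b in zip(u,v)]); a=np.percentile(q@ex,[2,98]); print(lab,m.sum(),u.mean(),v.mean(),"along",a.round(4),a.mean().round(4))
E
```

```text
clock: 12.32
position: [0.4506, -0.1085, 0.0586]
tool_rot: [-3.141, -0.001, 0.09]
force: [-2.4, 5.0, 10.1]
grip_width: 0.0146
finger_force: 54.5
{'clock': 12.325, 'position': [0.451, -0.108, 0.059], 'tool_rot': [-3.141, -0.001, 0.09], 'force': [-2.425, 4.97, 10.093], 'grip_width': 0.015, 'finger_force': 54.465, 'qpos': [-0.191, 0.649, 0.402, 2.165, -0.599, 0.435, -0.792]}
tab 3006 275.18196939454424 296.7890884896873 along [-0.1551 -0.1404] -0.1478
marker 464 275.5905172413793 210.45474137931035 along [-0.1504 -0.1452] -0.1478
```

View pics/t3.png

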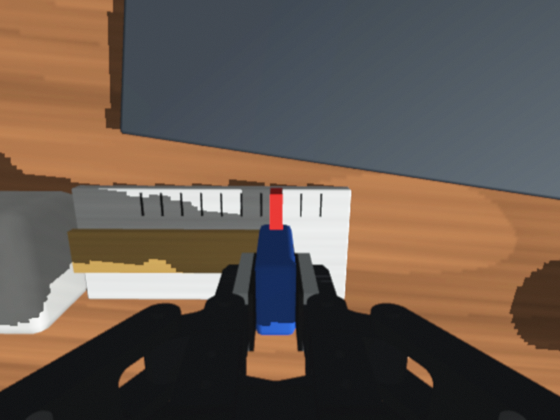

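The tab at (275,297) and marker at (276,210) are level, both at -0.1478 along the scale. Hold, then let go upward.

```bash

python3 -m inch '[[0,0,0,0,0,0,0],[0,0,0,0,0,0,0],[0,0,0,0,0,0,0],[0,0,0,0,0,0,0],[0,0,0,0,0,0,0],[0,0,0,0,0,0,0],[0,0,0,0,0,0,0],[0,0,0,0,0,0,0],[0,0,0,0,0,0,0],[0,0,0,0,0,0,0],[0,0,0,0,0,0,0]]' 50
python3 -m inch '[[0,0,0,0,0,0,0.4],[0,0,0,0,0,0,0.4],[0,0,0,0,0,0,0.4],[0,0,-0.1,0,0,0,0.4],[0,0,-0.3,0,0,0,0.4],[0,0,-0.55,0,0,0,0.4],[0,0,-0.8,0,0,0,1],[0,0,-0.9,0,0,0,1],[0,0,-0.9,0,0,0,1],[0,0,-0.9,0,0,0,1]]'
python3 - <<'E'
from h import *
st(); f=cam("top"); save(f,"t4.png"); np.savez("t4.npz",**f)
g=f; P=pts(g); hsv=cv2.cvtColor(g["img"],cv2.COLOR_RGB2HSV); H,S,V=[hsv[...,i].astype(int) for i in range(3)]
X,Y,Z=P[...,0],P[...,1],P[...,2]
w=cam("wrist"); Pw=pts(w); hs=cv2.cvtColor(w["img"],cv2.COLOR_RGB2HSV)
for n,P,hh in(("top",P,hsv),("wrist",Pw,hs)):
    m=(P[...,0]>.38)&(P[...,0]<.52)&(abs(P[...,1])<.2)&(hh[...,0]>105)&(hh[...,0]<128)&(hh[...,1]>120)&(P[...,2]>.055)&(P[...,2]<.07)
    print(n,m.sum(),P[m].mean(0) if m.any() else None)
E
python3 plan.py 0.4955 0.2275 0.19 22.1
```

```text
clock: 13.75
position: [0.4506, -0.1084, 0.0586]
tool_rot: [-3.141, -0.001, 0.09]
force: [-2.2, 5.9, 10.4]
grip_width: 0.0153
finger_force: 54.5
clock: 15.0
position: [0.4502, -0.1091, 0.2373]
tool_rot: [3.141, 0.001, 0.089]
force: [-0.0, 0.3, -0.7]
grip_width: 0.0853
finger_force: 0.0
{'clock': 15.0, 'position': [0.45, -0.109, 0.237], 'tool_rot': [3.141, 0.001, 0.089], 'force': [-0.003, 0.25, -0.734], 'grip_width': 0.085, 'finger_force': 0.0, 'qpos': [-0.461, 0.353, 0.727, 2.048, -0.31, 0.85, -1.038]}
top 0 None
wrist 678 [ 0.44508697 -0.04298172  0.0629096 ]
from [ 0.45  -0.109  0.237] 5.1
[0.188, -0.828, 0.118] rz -0.094 rows>= 3
[0.308, -0.791, 0.118] rz -0.094 rows>= 3
```

```bash

python3 -m inch '[[0.188,-0.828,0.118,0,0,-0.094,1],[0.188,-0.828,0.118,0,0,-0.094,1],[0.188,-0.828,0.118,0,0,-0.094,1],[0.188,-0.828,0.118,0,0,-0.094,1],[0.188,-0.828,0.118,0,0,-0.094,1]]'
python3 -m inch '[[0.308,-0.791,0.118,0,0,-0.094,1],[0.308,-0.791,0.118,0,0,-0.094,1],[0.308,-0.791,0.118,0,0,-0.094,1],[0.308,-0.791,0.118,0,0,-0.094,1],[0.308,-0.791,0.118,0,0,-0.094,1],[0.308,-0.791,0.118,0,0,-0.094,1]]'
python3 plan.py 0.4955 0.2275 0.083 22.1;python3 plan.py 0.5105 0.0785 0.083 22.1 0.4955 0.2274 0.083 22.1
python3 - <<'E'
from h import *
w=cam("wrist"); save(w,"k3w.png"); P=pts(w); X,Y,Z=[P[...,i] for i in range(3)]; V=w["img"].max(-1)
m=(X>.42)&(X<.54)&(Y>.17)&(Y<.28)&(Z>.09)&(Z<.1)&(V<130); q=P[m][:,:2]; e=cv2.fitLine(q.astype(np.float32),cv2.DIST_HUBER,0,.01,.01).ravel(); print(m.sum(),np.degrees(np.arctan2(e[1],e[0])),q.mean(0),np.ptp((q-q.mean(0))@e[:2]))
E
```

```text
clock: 15.72
position: [0.4728, 0.0585, 0.2138]
tool_rot: [3.141, 0.001, 0.237]
force: [-0.2, -0.3, -0.3]
grip_width: 0.0853
finger_force: 0.0
clock: 16.48
position: [0.4961, 0.2258, 0.191]
tool_rot: [3.141, -0.0, 0.382]
force: [0.7, -0.1, 0.3]
grip_width: 0.0854
finger_force: 0.0
from [0.496 0.226 0.191] 21.9
[0.0, -0.009, 0.54] rz -0.002 rows>= 2
from [0.496 0.227 0.083] 22.1
[-0.211, 0.718, 0.0] rz -0.0 rows>= 3
4322 24.386839 [0.49818202 0.22922149] 0.10364048509219373
```

```bash

python3 -m inch '[[0,-0.009,0.2,0,0,0,1],[0,-0.009,0.35,0,0,0,1],[0,-0.009,0.48,0,0,0,1],[0,-0.009,0.54,0,0,0,1],[0,-0.009,0.54,0,0,0,1],[0,-0.009,0.54,0,0,0,1]]'
python3 -m inch '[[0,0,0,0,0,0,0.2],[0,0,0,0,0,0,0.15],[0,0,0,0,0,0,0.1],[0,0,0,0,0,0,0.1],[0,0,0,0,0,0,0.1],[0,0,0,0,0,0,0.1],[0,0,0,0,0,0,0.1],[0,0,0,0,0,0,0.1]]' 40
python3 -m inch '[[-0.02,0.07,0,0,0,0,0],[-0.04,0.14,0,0,0,0,0],[-0.062,0.21,0,0,0,0,0],[-0.082,0.28,0,0,0,0,0],[-0.103,0.35,0,0,0,0,0],[-0.123,0.42,0,0,0,0,0],[-0.144,0.49,0,0,0,0,0],[-0.165,0.56,0,0,0,0,0],[-0.185,0.63,0,0,0,0,0],[-0.2,0.69,0,0,0,0,0],[-0.211,0.718,0,0,0,0,0],[-0.211,0.718,0,0,0,0,0],[-0.211,0.718,0,0,0,0,0]]' 60
python3 - <<'E'
from h import *
st(); f=cam("top"); i=f["img"][150:260,140:300]; cv2.imwrite("pics/k4c.png",cv2.cvtColor(cv2.resize(i,None,fx=5,fy=5,interpolation=cv2.INTER_CUBIC),cv2.COLOR_RGB2BGR))
E
```

```text
clock: 17.27
position: [0.4956, 0.2292, 0.0837]
tool_rot: [-3.141, -0.001, 0.385]
force: [-0.5, -0.4, 0.3]
grip_width: 0.0848
finger_force: 0.0
clock: 18.27
position: [0.4952, 0.2291, 0.0828]
tool_rot: [3.142, -0.0, 0.385]
force: [-0.3, -0.8, 4.7]
grip_width: 0.0208
finger_force: 40.0
clock: 19.9
position: [0.5099, 0.0791, 0.0828]
tool_rot: [3.141, 0.0, 0.383]
force: [-0.3, -4.9, 8.0]
grip_width: 0.021
finger_force: 61.2
{'clock': 19.9, 'position': [0.51, 0.079, 0.083], 'tool_rot': [3.141, 0.0, 0.383], 'force': [-0.292, -4.914, 7.986], 'grip_width': 0.021, 'finger_force': 61.195, 'qpos': [-0.555, 0.648, 0.394, 2.025, -0.454, 0.554, -1.03]}
```

```bash

python3 -m inch '[[0,0,0,0,0,0,1],[0,0,0,0,0,0,1],[0,0,0,0,0,0,1],[0,0,0,0,0,0,1],[0,0,0,0,0,0,1],[0,0,-0.15,0,0,0,1],[0,0,-0.3,0,0,0,1],[-0.1,0,-0.6,0,0,0,1],[-0.15,0,-0.9,0,0,0,1],[-0.15,0,-1,0,0,0,1],[-0.15,0,-1,0,0,0,1],[-0.15,0,-1,0,0,0,1]]'
python3 ket.py k5
python3 - <<'E'
from h import *
g=dict(np.load("k5t.npz")); a=cv2.resize(g["img"][150:260,150:290],(700,550),interpolation=cv2.INTER_CUBIC); cv2.imwrite("pics/k5c.png",cv2.cvtColor(a,cv2.COLOR_RGB2BGR))
E
```

```text
clock: 21.45
position: [0.4818, 0.069, 0.2819]
tool_rot: [-3.142, 0.001, 0.385]
force: [0.1, 0.4, -0.3]
grip_width: 0.0852
finger_force: 0.0
{'clock': 21.55, 'position': [0.482, 0.069, 0.282], 'tool_rot': [3.141, 0.002, 0.385], 'force': [0.387, -0.447, -0.573], 'grip_width': 0.086, 'finger_force': 0.0, 'qpos': [-0.756, 0.306, 0.62, 1.936, -0.213, 0.967, -1.221]}
wrist red px [108.  46.] 1626 mean [0.5352 0.2633] circfit [0.5823 0.265 ] r 0.0602
wrist red px [122.   6.] 435 mean [0.5742 0.2606] circfit [0.5778 0.2621] r 0.0102
wrist white px [340.  78.] 375 mean [0.5916 0.0449] circfit [0.5926 0.1081] r 0.0769
wrist white px [157.  89.] 293 mean [0.5154 0.2081] circfit [0.5549 0.2161] r 0.0468
wrist white px [303. 107.] 54 mean [0.554  0.0683] circfit [0.5759 0.0881] r 0.0307
wrist white px [256. 109.] 48 mean [0.5345 0.1111] circfit [0.5368 0.1113] r 0.0052
wrist white px [254. 115.] 35 mean [0.528  0.1109] circfit [0.5292 0.1109] r 0.0058
wrist knob 709 [0.5973 0.1134 0.134 ]
wrist handle yaw 44.3 mid [0.5258 0.0984] len 0.129 axis est [0.5981 0.169 ]
top white px [242. 188.] 60 mean [0.6282 0.051 ] circfit [0.6333 0.045 ] r 0.0213
```

View pics/k5w.png

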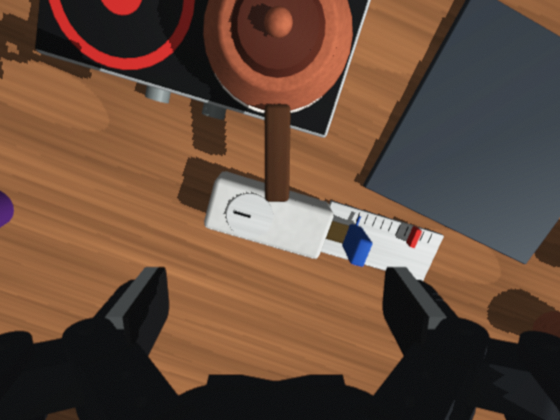

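The kettle is centred on the white ring within about 3 mm (knob at (280,20)), the tab is home at (357,245), and the tray is free. Now the right-hand cups.

```bash
python3 plan.py 0.40 -0.32 0.30 0
```

```text
from [0.482 0.069 0.282] 22.0
[-0.554, 0.824, -0.046] rz 0.122 rows>= 4
[-0.386, 0.915, -0.046] rz 0.122 rows>= 4
```

```bash

python3 -m inch '[[-0.554,0.824,-0.046,0,0,0.122,0.9],[-0.554,0.824,-0.046,0,0,0.122,0.9],[-0.554,0.824,-0.046,0,0,0.122,0.9],[-0.554,0.824,-0.046,0,0,0.122,0.9],[-0.554,0.824,-0.046,0,0,0.122,0.9]]'
python3 -m inch '[[-0.386,0.915,-0.046,0,0,0.122,0.9],[-0.386,0.915,-0.046,0,0,0.122,0.9],[-0.386,0.915,-0.046,0,0,0.122,0.9],[-0.386,0.915,-0.046,0,0,0.122,0.9],[-0.386,0.915,-0.046,0,0,0.122,0.9],[-0.386,0.915,-0.046,0,0,0.122,0.9]]'
cat > cups.py <<'E'
import sys; from h import *
# rims: terracotta points 50-66 mm high (or 62-78 on tray), circle through outer outline on the rim plane
n=sys.argv[1]; cams=sys.argv[2:] or ["wrist"]; st()
for cn in cams:
    g=cam(cn); save(g,n+cn[0]+".png"); np.savez(n+cn[0]+".npz",**g)
    P=pts(g); hsv=cv2.cvtColor(g["img"],cv2.COLOR_RGB2HSV); H,S,V=[hsv[...,i].astype(int) for i in range(3)]; Z=P[...,2]
    ok=(g["z_map"]>0)&(P[...,0]>.3)&(P[...,0]<.75)&(abs(P[...,1])<.55)&((H<14)|(H>174))&(S>90)
    m=(ok&(Z>.05)&(Z<.08)).astype(np.uint8); m=cv2.morphologyEx(m,cv2.MORPH_CLOSE,np.ones((3,3)))
    k,L,s,c=cv2.connectedComponentsWithStats(m)
    for i in range(1,k):
        if s[i,4]<60: continue
        top=np.percentile(P[(L==i)&(m>0)][:,2],97)
        q=P[(L==i)&(Z>top-.006)]
        if len(q)<8: continue
        (x,y),r=cv2.minEnclosingCircle((q[:,:2]*1000).astype(np.float32))
        print(cn,"px",c[i].round(0),s[i,4],"ztop",top.round(3),"encl",(round(x/1000,4),round(y/1000,4)),"r",round(r,1),"median rgb",np.median(g["img"][L==i],0))
E
python3 cups.py c1 wrist top
```

```text
clock: 22.18
position: [0.441, -0.1257, 0.2914]
tool_rot: [-3.142, 0.001, 0.192]
force: [-0.2, -0.3, 0.4]
grip_width: 0.0772
finger_force: 0.0
clock: 22.92
position: [0.4017, -0.3179, 0.3007]
tool_rot: [-3.141, 0.0, 0.004]
force: [0.2, -0.6, -0.0]
grip_width: 0.0768
finger_force: 0.0
{'clock': 22.925, 'position': [0.402, -0.318, 0.301], 'tool_rot': [-3.141, 0.0, 0.004], 'force': [0.166, -0.565, -0.042], 'grip_width': 0.077, 'finger_force': 0.0, 'qpos': [-0.055, 0.373, 0.809, 1.856, -0.311, 1.044, -0.687]}
wrist px [482.   5.] 498 ztop 0.054 encl (0.5182, -0.4257) r 117.1 median rgb [167.  91.  64.]
wrist px [301.  39.] 1324 ztop 0.063 encl (0.513, -0.3344) r 44.2 median rgb [156.  86.  61.]
wrist px [295. 154.] 1022 ztop 0.063 encl (0.4338, -0.3328) r 40.7 median rgb [154.  85.  59.]
top px [124. 212.] 121 ztop 0.064 encl (0.5487, 0.4178) r 30.7 median rgb [224. 120.  74.]
top px [369. 215.] 103 ztop 0.064 encl (0.4209, -0.2184) r 187.3 median rgb [212. 114.  71.]
top px [129. 251.] 126 ztop 0.064 encl (0.4256, 0.394) r 31.2 median rgb [222.5 120.   74.5]
```

View pics/c1w.png

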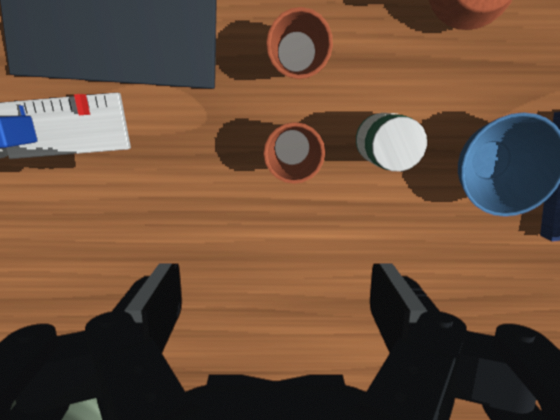

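Close view: two real terracotta cups, each with a white floor, at (300,43) and (295,152). The green-sided caddy is at (395,142), the bowl (513,163), the teapot's edge (470,5).

```bash
sed -i 's/^        (x,y),r=.*/        a=np.percentile(q[:,:2],[4,96],axis=0); (x,y),r=(a.mean(0)*1000),np.ptp(a,axis=0)*1000/' cups.py
sed -i 's/round(r,1)/r.round(0)/' cups.py
python3 cups.py c2 wrist
python3 - <<'E'
from h import *
g=dict(np.load("c1w.npz"))
for u,v in((300,43),(295,152)): print(ray(g,u,v,.062))
E
```

```text
{'clock': 23.025, 'position': [0.402, -0.318, 0.301], 'tool_rot': [-3.141, -0.0, 0.004], 'force': [-0.597, -0.052, 0.281], 'grip_width': 0.077, 'finger_force': 0.0, 'qpos': [-0.054, 0.373, 0.81, 1.856, -0.311, 1.044, -0.686]}
wrist px [482.   5.] 497 ztop 0.054 encl (np.float64(0.5597), np.float64(-0.5084)) r [ 9. 39.] median rgb [167.  92.  65.]
wrist px [300.  39.] 1323 ztop 0.063 encl (np.float64(0.5255), np.float64(-0.3396)) r [57. 57.] median rgb [156.  86.  60.]
wrist px [295. 154.] 1018 ztop 0.063 encl (np.float64(0.4249), np.float64(-0.3366)) r [57. 57.] median rgb [153.  84.  59.]
[ 0.52568724 -0.34036161  0.062     ]
[ 0.42532956 -0.33764212  0.062     ]
```

```bash
python3 plan.py 0.425 -0.337 0.13 90;  python3 plan.py 0.425 -0.337 0.035 90 0.425 -0.337 0.13 90; python3 plan.py 0.655 -0.203 0.16 90 0.425 -0.337 0.16 90;
```

```text
from [ 0.401 -0.318  0.301] 0.2
[0.118, 0.093, 0.855] rz -0.998 rows>= 9
from [ 0.425 -0.337  0.13 ] 90.0
[0.0, -0.0, 0.475] rz -0.0 rows>= 2
from [ 0.425 -0.337  0.16 ] 90.0
[0.335, 0.575, 0.0] rz -0.0 rows>= 3
[0.335, 0.575, 0.0] rz -0.0 rows>= 3
```

```bash

python3 -m inch '[[0.118,0.093,0.1,0,0,-0.998,0.9],[0.118,0.093,0.2,0,0,-0.998,0.9],[0.118,0.093,0.3,0,0,-0.998,0.9],[0.118,0.093,0.4,0,0,-0.998,0.9],[0.118,0.093,0.5,0,0,-0.998,0.9],[0.118,0.093,0.6,0,0,-0.998,0.9],[0.118,0.093,0.7,0,0,-0.998,0.9],[0.118,0.093,0.8,0,0,-0.998,0.9],[0.118,0.093,0.855,0,0,-0.998,0.9],[0.118,0.093,0.855,0,0,-0.998,0.9],[0.118,0.093,0.855,0,0,-0.998,0.9],[0.118,0.093,0.855,0,0,-0.998,0.9]]' 40
python3 -m inch '[[0,0,0.15,0,0,0,0.9],[0,0,0.3,0,0,0,0.9],[0,0,0.42,0,0,0,0.9],[0,0,0.475,0,0,0,0.9],[0,0,0.475,0,0,0,0.9],[0,0,0.475,0,0,0,0.9]]'
python3 -m inch '[[0,0,0,0,0,0,0.6],[0,0,0,0,0,0,0.5],[0,0,0,0,0,0,0.5],[0,0,0,0,0,0,0.5],[0,0,0,0,0,0,0.5],[0,0,0,0,0,0,0.5]]' 40
```

```text
clock: 24.58
position: [0.4247, -0.3383, 0.1306]
tool_rot: [3.141, 0.0, 1.569]
force: [0.2, -0.2, 0.3]
grip_width: 0.077
finger_force: 0.0
clock: 25.32
position: [0.4247, -0.3387, 0.036]
tool_rot: [3.141, 0.001, 1.569]
force: [0.6, 1.0, -0.2]
grip_width: 0.0767
finger_force: 0.0
clock: 26.08
position: [0.4246, -0.3388, 0.0361]
tool_rot: [3.14, 0.001, 1.569]
force: [-2.0, 1.2, 11.0]
grip_width: 0.0587
finger_force: 39.2
```

```bash

python3 -m inch '[[0,0,-0.1,0,0,0,0.4],[0,0,-0.25,0,0,0,0.4],[0,0,-0.4,0,0,0,0.4],[0,0,-0.55,0,0,0,0.4],[0,0,-0.63,0,0,0,0.4],[0,0,-0.63,0,0,0,0.4]]' 40
python3 -m inch '[[0.1,0.17,0,0,0,0,0.4],[0.2,0.34,0,0,0,0,0.4],[0.3,0.51,0,0,0,0,0.4],[0.4,0.68,0,0,0,0,0.4],[0.5,0.85,0,0,0,0,0.4],[0.58,0.98,0,0,0,0,0.4],[0.58,0.98,0,0,0,0,0.4],[0.58,0.98,0,0,0,0,0.4]]'
python3 plan.py 0.655 -0.203 0.050 90
```

```text
clock: 26.82
position: [0.4247, -0.3385, 0.1618]
tool_rot: [3.14, 0.001, 1.569]
force: [0.7, -0.4, -2.2]
grip_width: 0.0587
finger_force: 43.0
clock: 27.82
position: [0.6195, -0.2231, 0.1599]
tool_rot: [-3.14, -0.0, 1.569]
force: [-0.9, -0.3, -1.1]
grip_width: 0.0587
finger_force: 43.1
from [ 0.62  -0.223  0.16 ] 89.9
[0.101, 0.177, 0.549] rz -0.001 rows>= 2
```

```bash

python3 -m inch '[[0.101,0.177,0,0,0,0,0.4],[0.101,0.177,0.2,0,0,0,0.4],[0.101,0.177,0.36,0,0,0,0.4],[0.101,0.177,0.46,0,0,0,0.4],[0.101,0.177,0.52,0,0,0,0.4],[0.101,0.177,0.535,0,0,0,0.4],[0.101,0.177,0.545,0,0,0,0.4],[0.101,0.177,0.55,0,0,0,0.4],[0.101,0.177,0.55,0,0,0,0.4]]'
python3 -m inch '[[0,0,0,0,0,0,0.7],[0,0,0,0,0,0,0.85],[0,0,0,0,0,0,0.9],[0,0,0,0,0,0,0.9],[0,0,-0.1,0,0,0,0.9],[0,0,-0.3,0,0,0,0.9],[0,0,-0.5,0,0,0,0.9],[0,0,-0.55,0,0,0,0.9],[0,0,-0.55,0,0,0,0.9]]'
python3 plan.py 0.46 -0.34 0.24 -30 
python3 cups.py c3 top scene
```

```text
clock: 28.95
position: [0.6561, -0.2025, 0.0515]
tool_rot: [3.141, 0.0, 1.569]
force: [-0.4, 0.1, -0.4]
grip_width: 0.0588
finger_force: 43.3
clock: 30.08
position: [0.6562, -0.2025, 0.1623]
tool_rot: [3.14, 0.0, 1.569]
force: [-0.2, 0.9, -0.2]
grip_width: 0.0767
finger_force: 0.0
from [ 0.656 -0.203  0.162] 89.9
[-0.344, -0.49, -0.194] rz 0.666 rows>= 6
[-0.597, 0.053, -0.194] rz 0.666 rows>= 6
{'clock': 30.075, 'position': [0.656, -0.203, 0.162], 'tool_rot': [3.14, 0.0, 1.569], 'force': [-0.156, 0.885, -0.206], 'grip_width': 0.077, 'finger_force': 0.0, 'qpos': [0.046, 0.729, 0.276, 1.507, -0.228, 0.936, 0.389]}
top px [419. 196.] 360 ztop 0.066 encl (np.float64(0.5854), np.float64(-0.5069)) r [13. 10.] median rgb [240. 140.  87.]
top px [123. 212.] 124 ztop 0.064 encl (np.float64(0.5494), np.float64(0.4174)) r [57. 56.] median rgb [158.5  85.5  55.5]
top px [368. 215.] 102 ztop 0.064 encl (np.float64(0.5226), np.float64(-0.3389)) r [56. 56.] median rgb [217.5 121.   75. ]
top px [129. 252.] 122 ztop 0.064 encl (np.float64(0.4256), np.float64(0.3945)) r [58. 57.] median rgb [121.  64.  42.]
scene px [243. 171.] 89 ztop 0.066 encl (np.float64(0.5242), np.float64(-0.3342)) r [52. 54.] median rgb [111.  69.  53.]
scene px [222. 207.] 264 ztop 0.077 encl (np.float64(0.6557), np.float64(-0.1993)) r [56. 60.] median rgb [98. 64. 50.]
scene px [296. 287.] 173 ztop 0.08 encl (np.float64(0.6101), np.float64(0.1606)) r [79. 30.] median rgb [92. 58. 45.]
scene px [417. 323.] 247 ztop 0.065 encl (np.float64(0.4282), np.float64(0.3952)) r [58. 57.] median rgb [101.  65.  49.]
scene px [384. 356.] 266 ztop 0.065 encl (np.float64(0.5519), np.float64(0.4185)) r [57. 57.] median rgb [93. 59. 45.]
```

```bash
python3 plan.py 0.525 -0.340 0.15 -30; python3 plan.py 0.545 -0.205 0.16 -30 0.525 -0.340 0.16 -30
```

```text
from [ 0.655 -0.202  0.16 ] 89.9
[-0.345, -0.326, 0.026] rz 0.666 rows>= 6
[-0.455, 0.135, 0.026] rz 0.666 rows>= 6
from [ 0.525 -0.34   0.16 ] -30.0
[-0.251, -0.635, -0.0] rz -0.0 rows>= 3
```

```bash

python3 -m inch '[[-0.345,-0.326,0.026,0,0,0.666,0.9],[-0.345,-0.326,0.026,0,0,0.666,0.9],[-0.345,-0.326,0.026,0,0,0.666,0.9],[-0.345,-0.326,0.026,0,0,0.666,0.9],[-0.345,-0.326,0.026,0,0,0.666,0.9],[-0.345,-0.326,0.026,0,0,0.666,0.9],[-0.345,-0.326,0.026,0,0,0.666,0.9]]'
python3 -m inch '[[-0.455,0.135,0.026,0,0,0.666,0.9],[-0.455,0.135,0.026,0,0,0.666,0.9],[-0.455,0.135,0.026,0,0,0.666,0.9],[-0.455,0.135,0.026,0,0,0.666,0.9],[-0.455,0.135,0.026,0,0,0.666,0.9],[-0.455,0.135,0.026,0,0,0.666,0.9],[-0.455,0.135,0.026,0,0,0.666,0.9],[-0.455,0.135,0.026,0,0,0.666,0.9],[-0.455,0.135,0.026,0,0,0.666,0.9]]'
python3 plan.py 0.525 -0.340 0.036 -30; python3 cups.py c4 wrist
```

```text
clock: 31.05
position: [0.5902, -0.2711, 0.1548]
tool_rot: [-3.141, 0.002, 0.524]
force: [0.2, -0.0, 0.1]
grip_width: 0.0766
finger_force: 0.0
clock: 32.17
position: [0.5251, -0.3404, 0.1507]
tool_rot: [-3.141, 0.0, -0.521]
force: [-0.3, -0.5, 0.7]
grip_width: 0.0771
finger_force: 0.0
from [ 0.525 -0.34   0.151] -29.9
[-0.001, -0.001, 0.574] rz 0.002 rows>= 2
{'clock': 32.175, 'position': [0.525, -0.34, 0.151], 'tool_rot': [-3.141, 0.0, -0.521], 'force': [-0.267, -0.49, 0.666], 'grip_width': 0.077, 'finger_force': 0.0, 'qpos': [-0.015, 0.8, 0.806, 1.709, -0.694, 0.942, -1.023]}
wrist px [479.  17.] 3447 ztop 0.054 encl (np.float64(0.5717), np.float64(-0.4991)) r [30. 44.] median rgb [178.  99.  70.]
wrist px [385.  59.] 349 ztop 0.055 encl (np.float64(0.576), np.float64(-0.4429)) r [ 9. 10.] median rgb [159.  88.  62.]
wrist px [  8. 155.] 1118 ztop 0.07 encl (np.float64(0.6374), np.float64(-0.2217)) r [18. 16.] median rgb [132.  72.  51.]
wrist px [274. 225.] 2771 ztop 0.063 encl (np.float64(0.526), np.float64(-0.3403)) r [57. 56.] median rgb [173.  96.  68.]
```

View pics/c4w.png

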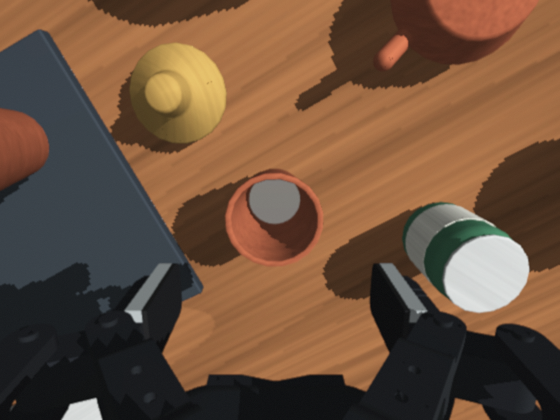

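The cup at (274,218) is centred between the fingers, clear of the weight (178,92), spout (392,50) and caddy (465,255).

```bash

python3 -m inch '[[0,0,0.2,0,0,0,0.9],[0,0,0.38,0,0,0,0.9],[0,0,0.52,0,0,0,0.9],[0,0,0.574,0,0,0,0.9],[0,0,0.574,0,0,0,0.9],[0,0,0.574,0,0,0,0.9]]'
python3 -m inch '[[0,0,0,0,0,0,0.6],[0,0,0,0,0,0,0.4],[0,0,0,0,0,0,0.4],[0,0,0,0,0,0,0.4],[0,0,0,0,0,0,0.4],[0,0,0,0,0,0,0.4]]' 40
python3 -m inch '[[0,0,-0.1,0,0,0,0.4],[0,0,-0.25,0,0,0,0.4],[0,0,-0.4,0,0,0,0.4],[0,0,-0.5,0,0,0,0.4],[-0.06,-0.16,-0.5,0,0,0,0.4],[-0.13,-0.32,-0.5,0,0,0,0.4],[-0.19,-0.48,-0.5,0,0,0,0.4],[-0.251,-0.635,-0.5,0,0,0,0.4],[-0.251,-0.635,-0.5,0,0,0,0.4],[-0.251,-0.635,-0.5,0,0,0,0.4]]' 40
python3 plan.py 0.545 -0.205 0.051 -30
```

```text
clock: 32.98
position: [0.5257, -0.3407, 0.037]
tool_rot: [3.142, -0.001, -0.523]
force: [0.1, 0.1, -0.3]
grip_width: 0.0771
finger_force: 0.0
clock: 33.72
position: [0.526, -0.3406, 0.0373]
tool_rot: [-3.141, -0.002, -0.523]
force: [-1.0, 1.8, 11.2]
grip_width: 0.0597
finger_force: 40.1
clock: 34.98
position: [0.5451, -0.2057, 0.1363]
tool_rot: [3.141, -0.0, -0.523]
force: [-1.4, 0.1, -1.4]
grip_width: 0.0597
finger_force: 43.4
from [ 0.545 -0.206  0.136] -30.0
[-0.002, -0.003, 0.427] rz 0.0 rows>= 2
```

```bash

python3 -m inch '[[0,0,0.1,0,0,0,0.4],[0,0,0.24,0,0,0,0.4],[0,0,0.34,0,0,0,0.4],[0,0,0.39,0,0,0,0.4],[0,0,0.41,0,0,0,0.4],[0,0,0.422,0,0,0,0.4],[0,0,0.427,0,0,0,0.4],[0,0,0.427,0,0,0,0.4]]'
python3 -m inch '[[0,0,0,0,0,0,0.7],[0,0,0,0,0,0,0.85],[0,0,0,0,0,0,0.9],[0,0,0,0,0,0,0.9],[0,0,-0.1,0,0,0,0.9],[0,0,-0.3,0,0,0,0.9],[0,0,-0.5,0,0,0,0.9],[0,0,-0.75,0,0,0,0.9],[0,0,-1,0,0,0,0.9],[0,0,-1,0,0,0,0.9],[0,0,-1,0,0,0,0.9]]'
python3 cups.py c5 top scene
python3 plan.py 0.45 0.36 0.27 127
```

```text
clock: 35.98
position: [0.5454, -0.2052, 0.0508]
tool_rot: [-3.141, -0.0, -0.523]
force: [0.8, -0.1, -0.7]
grip_width: 0.0594
finger_force: 43.5
clock: 37.35
position: [0.545, -0.205, 0.2511]
tool_rot: [-3.141, -0.0, -0.523]
force: [0.3, 0.5, 0.4]
grip_width: 0.0768
finger_force: 0.0
{'clock': 37.35, 'position': [0.545, -0.205, 0.251], 'tool_rot': [-3.141, -0.0, -0.523], 'force': [0.291, 0.474, 0.433], 'grip_width': 0.077, 'finger_force': 0.0, 'qpos': [-0.354, 0.64, 0.955, 1.745, -0.589, 1.071, -1.29]}
top px [419. 196.] 372 ztop 0.067 encl (np.float64(0.4459), np.float64(-0.2938)) r [292. 437.] median rgb [235. 134.  84.]
top px [123. 212.] 126 ztop 0.065 encl (np.float64(0.5495), np.float64(0.4173)) r [57. 55.] median rgb [160.5  85.5  54.5]
scene px [202. 153.] 203 ztop 0.069 encl (np.float64(0.7717), np.float64(0.0803)) r [ 377. 1178.] median rgb [172. 105.  78.]
scene px [253. 194.] 250 ztop 0.077 encl (np.float64(0.5453), np.float64(-0.2037)) r [57. 57.] median rgb [97. 62. 49.]
scene px [222. 207.] 260 ztop 0.078 encl (np.float64(0.6553), np.float64(-0.1996)) r [56. 59.] median rgb [96. 62. 48.]
scene px [296. 286.] 167 ztop 0.08 encl (np.float64(0.6059), np.float64(0.1612)) r [90. 29.] median rgb [91. 58. 45.]
scene px [417. 323.] 248 ztop 0.065 encl (np.float64(0.4284), np.float64(0.3953)) r [58. 57.] median rgb [99. 64. 48.]
scene px [384. 357.] 273 ztop 0.065 encl (np.float64(0.5519), np.float64(0.4188)) r [57. 57.] median rgb [89. 57. 43.]
from [ 0.545 -0.205  0.25 ] -30.0
[-0.607, -0.737, -0.033] rz -0.581 rows>= 5
[0.212, -0.931, -0.033] rz -0.581 rows>= 5
[0.866, -0.401, -0.033] rz -0.581 rows>= 5
```

```bash
python3 plan.py 0.551 0.418 0.22 127
```

```text
from [ 0.545 -0.205  0.25 ] -30.0
[-0.382, -0.678, 0.038] rz -0.436 rows>= 4
[0.133, -0.767, 0.038] rz -0.436 rows>= 4
[0.588, -0.51, 0.038] rz -0.436 rows>= 4
[0.778, -0.023, 0.038] rz -0.436 rows>= 4
```

```bash

python3 -m inch '[[-0.382,-0.678,0,0,0,-0.436,0.9],[-0.382,-0.678,0,0,0,-0.436,0.9],[-0.382,-0.678,0,0,0,-0.436,0.9],[-0.382,-0.678,0,0,0,-0.436,0.9],[-0.382,-0.678,0,0,0,-0.436,0.9]]'
python3 -m inch '[[0.133,-0.767,0,0,0,-0.436,0.9],[0.133,-0.767,0,0,0,-0.436,0.9],[0.133,-0.767,0,0,0,-0.436,0.9],[0.133,-0.767,0,0,0,-0.436,0.9],[0.133,-0.767,0,0,0,-0.436,0.9]]'
python3 -m inch '[[0.588,-0.51,0,0,0,-0.436,0.9],[0.588,-0.51,0,0,0,-0.436,0.9],[0.588,-0.51,0,0,0,-0.436,0.9],[0.588,-0.51,0,0,0,-0.436,0.9],[0.588,-0.51,0,0,0,-0.436,0.9]]'
python3 -m inch '[[0.778,-0.023,0.1,0,0,-0.436,0.9],[0.778,-0.023,0.1,0,0,-0.436,0.9],[0.778,-0.023,0.1,0,0,-0.436,0.9],[0.778,-0.023,0.3,0,0,-0.436,0.9],[0.778,-0.023,0.3,0,0,-0.436,0.9],[0.778,-0.023,0.3,0,0,-0.436,0.9],[0.778,-0.023,0.3,0,0,-0.436,0.9]]'
python3 cups.py c6 wrist scene
python3 plan.py 0.551 0.418 0.036 127
```

```text
clock: 38.08
position: [0.5464, -0.0495, 0.2502]
tool_rot: [-3.141, 0.001, 0.161]
force: [0.3, -0.4, 0.0]
grip_width: 0.0771
finger_force: 0.0
clock: 38.7
position: [0.5482, 0.1055, 0.2502]
tool_rot: [-3.141, 0.001, 0.842]
force: [-0.1, -0.0, 0.6]
grip_width: 0.0767
finger_force: 0.0
clock: 39.33
position: [0.55, 0.2608, 0.2501]
tool_rot: [-3.141, 0.001, 1.525]
force: [0.3, -0.1, -0.4]
grip_width: 0.0768
finger_force: 0.0
clock: 40.2
position: [0.5521, 0.4173, 0.1921]
tool_rot: [3.14, 0.0, 2.213]
force: [0.5, 0.5, 0.0]
grip_width: 0.0764
finger_force: 0.0
{'clock': 40.2, 'position': [0.552, 0.417, 0.192], 'tool_rot': [3.14, 0.0, 2.213], 'force': [0.457, 0.504, 0.015], 'grip_width': 0.076, 'finger_force': 0.0, 'qpos': [-0.864, 0.697, 0.218, 1.466, -0.166, 0.994, 0.037]}
wrist px [107. 121.] 2723 ztop 0.063 encl (np.float64(0.4285), np.float64(0.3964)) r [57. 57.] median rgb [152.  84.  60.]
wrist px [276. 204.] 1956 ztop 0.063 encl (np.float64(0.5511), np.float64(0.4193)) r [57. 57.] median rgb [176.  99.  70.]
scene px [202. 152.] 188 ztop 0.069 encl (np.float64(0.7724), np.float64(0.0794)) r [ 375. 1180.] median rgb [170. 104.  78.]
scene px [253. 194.] 245 ztop 0.078 encl (np.float64(0.5462), np.float64(-0.2022)) r [58. 60.] median rgb [94. 61. 48.]
scene px [222. 207.] 262 ztop 0.078 encl (np.float64(0.6559), np.float64(-0.1985)) r [57. 57.] median rgb [94. 61. 47.]
scene px [296. 287.] 171 ztop 0.08 encl (np.float64(0.6092), np.float64(0.1626)) r [81. 26.] median rgb [90. 57. 44.]
scene px [419. 324.] 200 ztop 0.065 encl (np.float64(0.4289), np.float64(0.3978)) r [58. 54.] median rgb [125.  76.  57.]
scene px [383. 357.] 253 ztop 0.065 encl (np.float64(0.5521), np.float64(0.4187)) r [56. 56.] median rgb [131.  81.  60.]
from [0.552 0.417 0.192] 126.9
[0.004, -0.001, 0.778] rz -0.001 rows>= 3
```

View pics/c6w.png

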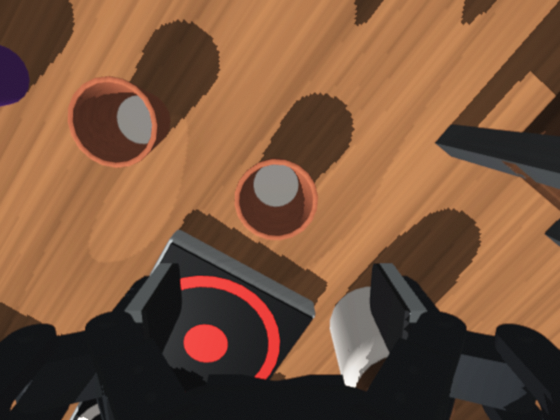

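Cup A at (277,198) is centred between the fingers; cup B is at (113,122), purple at the left edge.

```bash

python3 -m inch '[[0.004,0,0.25,0,0,0,0.9],[0.004,0,0.5,0,0,0,0.9],[0.004,0,0.7,0,0,0,0.9],[0.004,0,0.778,0,0,0,0.9],[0.004,0,0.778,0,0,0,0.9],[0.004,0,0.778,0,0,0,0.9]]'
python3 -m inch '[[0,0,0,0,0,0,0.6],[0,0,0,0,0,0,0.4],[0,0,0,0,0,0,0.4],[0,0,0,0,0,0,0.4],[0,0,0,0,0,0,0.4],[0,0,0,0,0,0,0.4]]' 40
python3 -m inch '[[0,0,-0.1,0,0,0,0.4],[0,0,-0.25,0,0,0,0.4],[0,0,-0.45,0,0,0,0.4],[0,0,-0.65,0,0,0,0.4],[0,0,-0.85,0,0,0,0.4],[0,0,-1,0,0,0,0.4],[0,0,-1,0,0,0,0.4],[0,0,-1,0,0,0,0.4]]' 40
python3 plan.py 0.655 -0.09 0.25 127
```

```text
clock: 41.05
position: [0.5517, 0.4187, 0.0369]
tool_rot: [3.139, -0.0, 2.216]
force: [0.4, 0.0, 0.4]
grip_width: 0.077
finger_force: 0.0
clock: 41.8
position: [0.5516, 0.4187, 0.0368]
tool_rot: [3.139, -0.0, 2.216]
force: [-1.4, -1.0, 11.9]
grip_width: 0.059
finger_force: 40.0
clock: 42.8
position: [0.5506, 0.418, 0.2352]
tool_rot: [3.142, -0.0, 2.216]
force: [-1.3, -0.4, -1.2]
grip_width: 0.0594
finger_force: 43.2
from [0.551 0.418 0.235] 127.0
[-0.781, -0.37, -0.025] rz -0.0 rows>= 3
[-0.781, -0.37, -0.025] rz -0.0 rows>= 3
[-0.781, -0.37, -0.025] rz -0.0 rows>= 3
```

```bash

python3 -m inch '[[-0.2,-0.09,-0.06,0,0,0,0.4],[-0.4,-0.18,-0.06,0,0,0,0.4],[-0.6,-0.28,-0.06,0,0,0,0.4],[-0.781,-0.37,-0.06,0,0,0,0.4]]' 40
python3 -m inch '[[-0.2,-0.09,0,0,0,0,0.4],[-0.4,-0.18,0,0,0,0,0.4],[-0.6,-0.28,0,0,0,0,0.4],[-0.781,-0.37,0,0,0,0,0.4]]'
python3 -m inch '[[-0.2,-0.09,0,0,0,0,0.4],[-0.4,-0.18,0,0,0,0,0.4],[-0.6,-0.28,0,0,0,0,0.4],[-0.781,-0.37,0,0,0,0,0.4],[-0.781,-0.37,0.2,0,0,0,0.4],[-0.781,-0.37,0.4,0,0,0,0.4],[-0.781,-0.37,0.4,0,0,0,0.4]]'
python3 plan.py 0.655 -0.09 0.0505 127; python3 - <<'E'
from h import *
f=cam("scene"); save(f,"c7s.png")
E
```

```text
clock: 43.3
position: [0.5855, 0.2469, 0.2462]
tool_rot: [-3.14, -0.0, 2.216]
force: [-0.4, 2.0, -1.3]
grip_width: 0.0588
finger_force: 43.3
clock: 43.8
position: [0.6202, 0.0777, 0.2462]
tool_rot: [-3.14, -0.0, 2.216]
force: [0.1, 1.1, -0.9]
grip_width: 0.0592
finger_force: 43.2
clock: 44.68
position: [0.6535, -0.0895, 0.1639]
tool_rot: [-3.137, -0.004, 2.216]
force: [-0.3, 0.7, -0.9]
grip_width: 0.0594
finger_force: 43.6
from [ 0.654 -0.09   0.164] 127.0
[-0.006, 0.004, 0.567] rz -0.0 rows>= 2
```

```bash

python3 -m inch '[[-0.006,0.004,0.15,0,0,0,0.4],[-0.006,0.004,0.32,0,0,0,0.4],[-0.006,0.004,0.46,0,0,0,0.4],[-0.006,0.004,0.53,0,0,0,0.4],[-0.006,0.004,0.555,0,0,0,0.4],[-0.006,0.004,0.565,0,0,0,0.4],[-0.006,0.004,0.567,0,0,0,0.4],[-0.006,0.004,0.567,0,0,0,0.4]]'
python3 -m inch '[[0,0,0,0,0,0,0.7],[0,0,0,0,0,0,0.85],[0,0,0,0,0,0,0.9],[0,0,0,0,0,0,0.9],[0,0,-0.1,0,0,0,0.9],[0,0,-0.3,0,0,0,0.9],[0,0,-0.5,0,0,0,0.9],[0,0,-0.75,0,0,0,0.9],[0,0,-1,0,0,0,0.9],[0,0,-1,0,0,0,0.9],[0,0,-1,0,0,0,0.9]]'
python3 cups.py c8 scene top
python3 plan.py 0.4285 0.396 0.25 133
```

```text
clock: 45.72
position: [0.6571, -0.0903, 0.0541]
tool_rot: [3.141, 0.001, 2.216]
force: [0.1, 0.6, -1.0]
grip_width: 0.0592
finger_force: 43.6
clock: 47.1
position: [0.6566, -0.0902, 0.2541]
tool_rot: [3.141, 0.0, 2.216]
force: [0.5, 0.3, -0.9]
grip_width: 0.0769
finger_force: 0.0
{'clock': 47.1, 'position': [0.657, -0.09, 0.254], 'tool_rot': [3.141, 0.0, 2.216], 'force': [0.496, 0.275, -0.949], 'grip_width': 0.077, 'finger_force': 0.0, 'qpos': [-0.126, 0.594, 0.276, 1.497, -0.175, 1.075, 0.834]}
scene px [202. 153.] 198 ztop 0.067 encl (np.float64(0.59), np.float64(-0.5041)) r [12. 11.] median rgb [175. 106.  79.]
scene px [253. 194.] 239 ztop 0.077 encl (np.float64(0.5465), np.float64(-0.2031)) r [57. 58.] median rgb [97. 63. 49.]
scene px [222. 207.] 256 ztop 0.078 encl (np.float64(0.6566), np.float64(-0.1985)) r [58. 58.] median rgb [97. 63. 49.]
scene px [238. 230.] 282 ztop 0.077 encl (np.float64(0.6578), np.float64(-0.0884)) r [57. 56.] median rgb [97. 62. 49.]
scene px [296. 287.] 176 ztop 0.082 encl (np.float64(0.6087), np.float64(0.1618)) r [79. 28.] median rgb [93. 59. 45.]
scene px [417. 323.] 261 ztop 0.065 encl (np.float64(0.429), np.float64(0.3954)) r [57. 58.] median rgb [133.  83.  62.]
top px [321. 174.] 140 ztop 0.077 encl (np.float64(0.6519), np.float64(-0.1999)) r [57. 56.] median rgb [185.  99.  63.]
top px [419. 196.] 371 ztop 0.067 encl (np.float64(0.4461), np.float64(-0.2935)) r [292. 436.] median rgb [236. 135.  84.]
top px [324. 209.] 132 ztop 0.076 encl (np.float64(0.5416), np.float64(-0.2051)) r [57. 56.] median rgb [189. 104.  67.]
top px [129. 252.] 123 ztop 0.064 encl (np.float64(0.4256), np.float64(0.3942)) r [58. 58.] median rgb [226. 122.  75.]
from [ 0.656 -0.09   0.253] 127.0
[0.876, 0.184, 0.005] rz -0.022 rows>= 3
[0.869, 0.215, 0.005] rz -0.022 rows>= 3
[0.861, 0.245, 0.005] rz -0.022 rows>= 3
```

```bash

python3 -m inch '[[0.876,0.184,0,0,0,-0.022,0.9],[0.876,0.184,0,0,0,-0.022,0.9],[0.876,0.184,0,0,0,-0.022,0.9],[0.876,0.184,0,0,0,-0.022,0.9]]'
python3 -m inch '[[0.869,0.215,0,0,0,-0.022,0.9],[0.869,0.215,0,0,0,-0.022,0.9],[0.869,0.215,0,0,0,-0.022,0.9],[0.869,0.215,0,0,0,-0.022,0.9]]'
python3 -m inch '[[0.861,0.245,0,0,0,-0.022,0.9],[0.861,0.245,0,0,0,-0.022,0.9],[0.861,0.245,0,0,0,-0.022,0.9],[0.861,0.245,0.3,0,0,-0.022,0.9],[0.861,0.245,0.3,0,0,-0.022,0.9],[0.861,0.245,0.3,0,0,-0.022,0.9]]'
python3 cups.py c9 wrist
python3 plan.py 0.4285 0.396 0.036 133
```

```text
clock: 47.7
position: [0.579, 0.0762, 0.2528]
tool_rot: [-3.141, -0.002, 2.257]
force: [0.7, -1.8, -0.2]
grip_width: 0.0768
finger_force: 0.0
clock: 48.2
position: [0.5032, 0.2373, 0.2528]
tool_rot: [-3.141, -0.001, 2.291]
force: [0.9, -1.3, -1.1]
grip_width: 0.077
finger_force: 0.0
clock: 48.95
position: [0.4306, 0.3952, 0.1948]
tool_rot: [3.141, 0.001, 2.318]
force: [0.3, -0.5, 0.2]
grip_width: 0.0768
finger_force: 0.0
{'clock': 48.95, 'position': [0.431, 0.395, 0.195], 'tool_rot': [3.141, 0.001, 2.318], 'force': [0.292, -0.548, 0.223], 'grip_width': 0.077, 'finger_force': 0.0, 'qpos': [-0.956, 0.525, 0.158, 1.77, -0.104, 0.855, -0.004]}
wrist px [273. 203.] 1914 ztop 0.063 encl (np.float64(0.4276), np.float64(0.3963)) r [57. 57.] median rgb [164.  91.  65.]
from [0.431 0.396 0.195] 132.8
[0.009, -0.006, 0.797] rz -0.002 rows>= 3
```

```bash

python3 -m inch '[[0.009,-0.006,0.25,0,0,0,0.9],[0.009,-0.006,0.5,0,0,0,0.9],[0.009,-0.006,0.7,0,0,0,0.9],[0.009,-0.006,0.797,0,0,0,0.9],[0.009,-0.006,0.797,0,0,0,0.9],[0.009,-0.006,0.797,0,0,0,0.9]]'
python3 -m inch '[[0,0,0,0,0,0,0.6],[0,0,0,0,0,0,0.4],[0,0,0,0,0,0,0.4],[0,0,0,0,0,0,0.4],[0,0,0,0,0,0,0.4],[0,0,0,0,0,0,0.4]]' 40
python3 -m inch '[[0,0,-0.1,0,0,0,0.4],[0,0,-0.25,0,0,0,0.4],[0,0,-0.45,0,0,0,0.4],[0,0,-0.65,0,0,0,0.4],[0,0,-0.85,0,0,0,0.4],[0,0,-1,0,0,0,0.4],[0,0,-1,0,0,0,0.4],[0,0,-1,0,0,0,0.4]]' 40
python3 plan.py 0.545 -0.09 0.245 133
```

```text
clock: 49.75
position: [0.4279, 0.3973, 0.0359]
tool_rot: [3.139, -0.0, 2.32]
force: [-1.1, -0.6, 0.5]
grip_width: 0.0767
finger_force: 0.0
clock: 50.5
position: [0.4275, 0.3971, 0.0358]
tool_rot: [3.14, -0.0, 2.32]
force: [-2.7, -2.9, 16.7]
grip_width: 0.0598
finger_force: 37.7
clock: 51.5
position: [0.4266, 0.3965, 0.2343]
tool_rot: [-3.142, -0.0, 2.32]
force: [-0.0, -0.4, -2.2]
grip_width: 0.0592
finger_force: 43.2
from [0.427 0.396 0.234] 132.9
[-0.728, -0.408, -0.018] rz -0.0 rows>= 3
[-0.728, -0.408, -0.018] rz -0.0 rows>= 3
[-0.728, -0.408, -0.018] rz -0.0 rows>= 3
```

```bash

python3 -m inch '[[-0.18,-0.1,-0.06,0,0,0,0.4],[-0.37,-0.2,-0.06,0,0,0,0.4],[-0.55,-0.31,-0.06,0,0,0,0.4],[-0.728,-0.408,-0.06,0,0,0,0.4]]' 40
python3 -m inch '[[-0.18,-0.1,0,0,0,0,0.4],[-0.37,-0.2,0,0,0,0,0.4],[-0.55,-0.31,0,0,0,0,0.4],[-0.728,-0.408,0,0,0,0,0.4]]'
python3 -m inch '[[-0.18,-0.1,0,0,0,0,0.4],[-0.37,-0.2,0,0,0,0,0.4],[-0.55,-0.31,0,0,0,0,0.4],[-0.728,-0.408,0,0,0,0,0.4],[-0.728,-0.408,0.2,0,0,0,0.4],[-0.728,-0.408,0.35,0,0,0,0.4],[-0.728,-0.408,0.35,0,0,0,0.4]]'
python3 cups.py c10 scene
python3 plan.py 0.545 -0.09 0.051 133
```

```text
clock: 52.0
position: [0.4661, 0.2328, 0.2454]
tool_rot: [-3.14, -0.0, 2.32]
force: [-0.5, 0.5, -0.2]
grip_width: 0.0591
finger_force: 43.4
clock: 52.5
position: [0.5054, 0.0708, 0.2454]
tool_rot: [-3.14, -0.001, 2.32]
force: [0.8, 0.5, -1.5]
grip_width: 0.0595
finger_force: 43.4
clock: 53.38
position: [0.5437, -0.0898, 0.174]
tool_rot: [-3.138, -0.003, 2.32]
force: [-0.2, 0.1, -1.4]
grip_width: 0.0596
finger_force: 43.6
{'clock': 53.375, 'position': [0.544, -0.09, 0.174], 'tool_rot': [-3.138, -0.003, 2.32], 'force': [-0.217, 0.114, -1.394], 'grip_width': 0.06, 'finger_force': 43.601, 'qpos': [-0.139, 0.518, 0.268, 1.874, -0.187, 0.779, 0.98]}
scene px [202. 152.] 197 ztop 0.069 encl (np.float64(0.6921), np.float64(-0.1777)) r [215. 667.] median rgb [176. 107.  81.]
scene px [253. 194.] 225 ztop 0.076 encl (np.float64(0.5483), np.float64(-0.2044)) r [53. 58.] median rgb [96. 62. 48.]
scene px [222. 207.] 255 ztop 0.077 encl (np.float64(0.6559), np.float64(-0.1993)) r [56. 59.] median rgb [98. 63. 48.]
scene px [238. 230.] 277 ztop 0.076 encl (np.float64(0.6578), np.float64(-0.0897)) r [56. 58.] median rgb [97. 63. 49.]
scene px [296. 287.] 180 ztop 0.082 encl (np.float64(0.6135), np.float64(0.1607)) r [70. 28.] median rgb [93. 59. 46.]
from [ 0.545 -0.09   0.176] 132.9
[-0.002, 0.001, 0.623] rz -0.001 rows>= 2
```

```bash

python3 -m inch '[[0,0,0.15,0,0,0,0.4],[0,0,0.32,0,0,0,0.4],[0,0,0.48,0,0,0,0.4],[0,0,0.57,0,0,0,0.4],[0,0,0.605,0,0,0,0.4],[0,0,0.62,0,0,0,0.4],[0,0,0.625,0,0,0,0.4],[0,0,0.625,0,0,0,0.4]]'
python3 -m inch '[[0,0,0,0,0,0,0.7],[0,0,0,0,0,0,0.85],[0,0,0,0,0,0,0.9],[0,0,0,0,0,0,0.9],[0,0,-0.1,0,0,0,0.9],[0,0,-0.3,0,0,0,0.9],[0,0,-0.5,0,0,0,0.9],[0,0,-0.75,0,0,0,0.9],[0,0,-1,0,0,0,0.9],[0,0,-1,0,0,0,0.9],[0,0,-1,0,0,0,0.9]]'
python3 plan.py 0.45 -0.09 0.33 30
```

```text
clock: 54.42
position: [0.5455, -0.0899, 0.0517]
tool_rot: [3.141, 0.001, 2.32]
force: [-0.0, -0.8, -1.0]
grip_width: 0.0599
finger_force: 43.6
clock: 55.8
position: [0.545, -0.0897, 0.2508]
tool_rot: [-3.142, -0.0, 2.32]
force: [-0.2, -0.7, -0.8]
grip_width: 0.077
finger_force: 0.0
from [ 0.545 -0.09   0.251] 132.9
[0.161, -0.174, -0.198] rz 0.572 rows>= 5
[-0.036, -0.235, -0.198] rz 0.572 rows>= 5
```

```bash

python3 -m inch '[[0.16,-0.17,-0.2,0,0,0.572,0.9],[0.16,-0.17,-0.2,0,0,0.572,0.9],[0.16,-0.17,-0.2,0,0,0.572,0.9],[0.16,-0.17,-0.2,0,0,0.572,0.9],[0.16,-0.17,-0.2,0,0,0.572,0.9],[0.16,-0.17,-0.2,0,0,0.572,0.9],[0.16,-0.17,-0.2,0,0,0.572,0.9]]'
python3 -m inch '[[-0.2,-0.35,-0.2,0,0,0.572,0.9],[-0.2,-0.35,-0.2,0,0,0.572,0.9],[-0.2,-0.35,-0.2,0,0,0.572,0.9],[-0.2,-0.35,-0.2,0,0,0.572,0.9],[-0.2,-0.35,-0.2,0,0,0.572,0.9],[-0.2,-0.35,-0.2,0,0,0.572,0.9],[-0.2,-0.35,-0.2,0,0,0.572,0.9]]'
python3 cups.py f1 top scene wrist; python3 ket.py f2
python3 - <<'E'
from h import *
g=dict(np.load("f1t.npz"))
a=cv2.resize(g["img"][120:280,100:460],(792,352),interpolation=cv2.INTER_CUBIC); b=cv2.resize(cv2.cvtColor(cv2.imread("pics/f1w.png"),cv2.COLOR_BGR2RGB),(330,247))
c=np.zeros((600,792,3),np.uint8); c[:352]=a; c[352:599,:330]=b; s=cv2.cvtColor(cv2.imread("pics/f1s.png")[130:340,180:400],cv2.COLOR_BGR2RGB); c[352:599,340:599]=cv2.resize(s,(259,247))
cv2.imwrite("pics/final.png",cv2.cvtColor(c,cv2.COLOR_RGB2BGR))
E
```

```text
clock: 56.68
position: [0.4983, -0.0895, 0.2906]
tool_rot: [-3.141, 0.0, 1.425]
force: [-0.7, -0.5, -0.4]
grip_width: 0.0767
finger_force: 0.0
clock: 57.55
position: [0.4233, -0.1188, 0.331]
tool_rot: [-3.142, 0.0, 0.528]
force: [-0.3, -0.9, -0.3]
grip_width: 0.0767
finger_force: 0.0
{'clock': 57.55, 'position': [0.423, -0.119, 0.331], 'tool_rot': [-3.142, 0.0, 0.528], 'force': [-0.319, -0.91, -0.261], 'grip_width': 0.077, 'finger_force': 0.0, 'qpos': [-0.489, 0.147, 0.715, 1.974, -0.11, 1.059, -0.768]}
top px [284. 171.] 89 ztop 0.077 encl (np.float64(0.6618), np.float64(-0.0889)) r [41. 54.] median rgb [188. 105.  68.]
top px [322. 173.] 115 ztop 0.076 encl (np.float64(0.6538), np.float64(-0.2001)) r [52. 57.] median rgb [183. 100.  63.]
top px [419. 196.] 348 ztop 0.065 encl (np.float64(0.446), np.float64(-0.2939)) r [292. 437.] median rgb [234. 132.  82.]
scene px [202. 152.] 201 ztop 0.069 encl (np.float64(0.6855), np.float64(-0.2013)) r [201. 618.] median rgb [175. 106.  80.]
scene px [253. 194.] 244 ztop 0.077 encl (np.float64(0.5457), np.float64(-0.2029)) r [57. 58.] median r
[... 895 characters left out ...]
-0.119, 0.331], 'tool_rot': [3.142, -0.0, 0.524], 'force': [-0.384, 1.495, -0.016], 'grip_width': 0.077, 'finger_force': 0.0, 'qpos': [-0.489, 0.147, 0.715, 1.973, -0.111, 1.059, -0.771]}
wrist handle yaw 7.8 mid [0.484  0.0653] len 0.032 axis est [0.5841 0.0789]
top red px [174. 203.] 424 mean [0.5819 0.2695] circfit [0.584  0.2652] r 0.0631
top red px [176. 203.] 129 mean [0.5839 0.2653] circfit [0.5838 0.2653] r 0.0149
top white px [242. 201.] 172 mean [0.5848 0.0535] circfit [0.5879 0.0624] r 0.0391
top white px [216. 215.] 52 mean [0.5422 0.136 ] circfit [0.5808 0.1248] r 0.0453
top knob 38 [0.5941 0.1128 0.1317]
top handle yaw 44.2 mid [0.5176 0.1059] len 0.137 axis est [0.59   0.1763]
```

View pics/final.png

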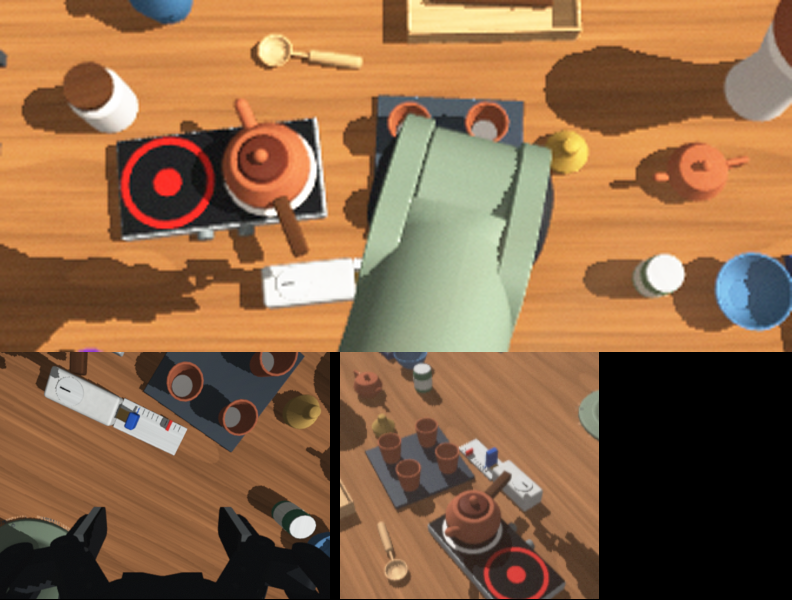

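The final view shows four cups upright on the tray, the kettle on the white ring (knob at (260,156) in the crop), and the timer tab home. The bystanders are in place.

```bash
python3 -c "
from workcell import bot
print(bot.job_done())"
```

```text
the job is handed in; nothing more can be done
None
```

I handed the job in at about 58 s: the timer was set with the kettle on the red ring, the kettle is back on the white ring about 4 mm off centre by camera, and all four cups stand upright on the tray; no verdict came back.

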